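# Open the clamped canning pot and unload the jars

## Robot

A 7-joint arm with a two-finger parallel gripper is mounted at the origin on a cart in front of the work surface, level with it; the furniture and walls round the work are solid. World frame = base frame: x ahead of the robot, y to its left, z up, the work surface at z = 0. Lengths are in mm, angles in rad, forces in N, time in s.
With the tool pointing down it reaches from about 400 to 875 mm from the base axis. Payload 4.4 kg.
Tool frame: the origin (TCP) lies at the very end of the fingers, on their centre line; the grasp point (between the pads) lies 19 mm behind it; z points along the fingers, y is the direction in which the jaws open and shut (so a half turn about z gives the same grasp; the last joint's range is limited). The gripper opens to 85 mm and grips with 20 to 120 N. Pads are 22 mm wide; open, the fingers measure 114 mm over their backs; the gripper's body (76 mm by 85 mm) begins 54 mm behind the grasp point. The pads swing forward as they close: fully open they stand 13 mm farther back than shut.
Start: joints at [1.184, 0.628, 0.038, 1.517, -0.027, 0.996, -0.02], TCP at [204.99, -616.844, 231.313] pointing down, gripper open.
Joint ranges: [-3.06, 3.06], [-0.37, 2.12], [-1.25, 1.32], [0.18, 2.47], [-1.1, 4.24], [0.23, 1.98], [-2.94, 2.94]. Speed limits (rad/s): [2.57, 2.57, 3.14, 3.14, 3.14, 3.14, 3.14].

## Interface

Orientations are given as [roll, pitch, yaw] about the fixed x, y, z axes, in that order (R = Rz(yaw) Ry(pitch) Rx(roll)).
In Python, from cell import read_state, get_image, calibration, finish_job gives the robot as it stands. The module is installed in compiled form; this text tells all that it offers.
- The arm moves only by the tool apply_moves, never from a script. Its argument "increments" is a list of rows, each an object of numbers: "tx", "ty", "tz": the shift along the world's x, y, z in m; "rx", "ry", "rz": the turn, a rotation vector about the world's x, y, z in units of 5 degrees (1.0 is 5 degrees); "claw": the finger opening in m, from 0 to 0.0854. In form: [{"tx": .., "ty": .., "tz": .., "rx": .., "ry": .., "rz": .., "claw": ..}, ...]. A call has 1 to 12 rows; each row is the pose to reach, as a shift and turn from the pose commanded when the call began; what a row does not reach only later rows make up. A row lasts 1/10 s, in which the tool goes at most 50 mm and 8.59 degrees, less where a joint would pass 70% of its speed; a pose out of reach is approached as far as the arm can. A call with a gripper value outside its range is refused whole. The fingers move at their own pace and stop on an object; the grip force is fixed at half the most. Time passes only in rows, so rows that repeat a pose let the fingers close. It gives the time, the measured TCP pose, the force and the opening at its end, in the units of the state.
- read_state(): the state, without advancing time (a new reading comes with each control period).
- get_image(name): name is "side" or "top"; returns the picture (420x560x3 uint8, red, green, blue); there is no depth.
- calibration(name): a dict with "camera_matrix" (3x3 intrinsics, pixels), "origin" and "attitude" of the camera in the world. Camera axes: x right, y up, looking along -z (the intrinsics and any distortion apply to the point x, -y, -z); pixel columns grow to the right and rows downward; lengths in mm; the calibration is good to about 2 mm. A picture is of the moment at which its call begins. calibration takes no time and is no camera call.
- finish_job(): hands the job in, once; it reports no verdict.
The state is a dict: "clock": time; "qpos": joint angles; "qd": joint speeds; "tau": joint torques, N m; "eef_pos": TCP position; "tool_rot": TCP orientation; "force": force on the tool from outside, world axes, zero at the start; "torque": the same for the moment, N m; "width": finger opening in mm.
Only numpy, scipy, OpenCV 4.12 (cv2) and the standard library are available. Lean on these libraries where they do the work, as an engineer would, in place of code of your own. Each camera call takes 0.05 s, during which the arm holds its last target. There are 200 camera calls.

## Task

The canning pot on the hob has cooled: slide the steel bar through the eye of the clamp screw and, with the bar and not with the fingers, turn the screw a good quarter turn anticlockwise (seen from above) until its foot is up out of the cup on the lid. Pull the bar out and lay it flat on the hob or worktop, swing the bridge well aside to the right, then lift off the lid and lay it flat, boss upwards, on the hob or worktop beside the pot. Take out every jar and stand it upright on the wooden worktop left of the hob, leaving the coffee tin and the honey jar where they are.

Things in the scene. Friction and masses are not known exactly. Their poses are not given: they have to be found in the camera images.
- pot: fixed round steel canning pot on the black hob, 178 mm over its wall, 168 mm inside, rim 88 mm above its foot; side grips reach 106 mm from its axis along y, 57 to 67 mm up. Origin at the centre of its foot; x runs along the closed bridge towards its pivot (away from the robot), z up. The 18 mm pivot post stands at x = +140 mm and is 180 mm high with the bridge's end on it; a small lug at x = -111 mm, 75 mm high, holds the bridge's leg
- bridge_hinge (a point): point on the vertical swivel axis of the bridge, on the pot at x = +140 mm, 172 mm above its foot
- bridge (a joint): swivel angle of the bridge, a flat steel bar (22 mm wide, 12 mm thick, its underside 166 mm above the pot's foot) over the lid with a leg down to the pot's front lug at its free end: 0 closed, grows to 1.9 rad as the free end swings to the robot's right, anticlockwise seen from above. The bar can be pushed sideways; it stays where it is left (friction 0.5 N m)
- bridge_knob (a point): centre of the black knob (21 mm diameter, 21 mm high, its top 205 mm above the pot's foot) on top of the free end of the bridge, 256 mm from the swivel axis; turns with the bridge
- screw (a joint): angle of the clamp screw in the middle of the bridge (140 mm from the swivel axis): 0 tight, up to 2.3 rad when turned anticlockwise seen from above; rises 3.8 mm a rad; stiff (0.18 N m). Its brass foot (17 mm) stands about 4 mm deep in the cup of the lid's boss at 0 and is clear of it above about 1 rad; until then the bridge cannot swing
- eye (a point): centre of the eye on top of the screw, about 222 mm above the pot's foot: a steel ring in a vertical plane, 34 mm outside, bore 17 mm, 16 mm thick. The bore runs level along this point's y axis; z is the screw axis. The bar has play in the bore: it slants about 0.45 rad before it begins to turn the eye
- bar_grip (a point): steel turning bar, 190 mm long, lying flat at the start: centre of its square black grip, 14 x 14 mm and 80 mm long. x points along the bar towards its bare tip, which is 150 mm from this point; the bare shank is round, 9 mm diameter, begins 40 mm from this point and lies on the grip's axis
- bar_shank (a point): middle of the bare shank of the same bar, 100 mm from bar_grip along x
- lid_boss (a point): centre of the steel boss (35 mm diameter) in the middle of the lid; its top, with the cup for the screw's foot, is 14.5 mm above this point, the dome 12 mm below. Lid: 195 mm diameter, 0.5 kg, lower edge 56 mm below this point, its skirt 10 mm down over the pot's rim. A black valve cap, 18 mm wide, 55 mm off-centre at 62 degrees from x towards y, reaches 2 mm above this point. z up
- pot_floor (a point): centre of the pot's inner floor, 8 mm above its foot, on which the jars stand
- jar_a_mid (a point): small filled glass jar with a black cap, 39 mm diameter, 93 mm high, the cap its top 20 mm (36 mm diameter); the point is at its centre, 46.5 mm over its foot; z up along the jar. Absent in some starts
- jar_b_mid (a point): small filled glass jar with a green cap, 41 mm diameter, 97 mm high, the cap its top 20 mm (36 mm diameter); the point is at its centre, 48.5 mm over its foot; z up along the jar. Absent in some starts
- jar_c_mid (a point): small filled glass jar with a grey cap, 39 mm diameter, 99 mm high, the cap its top 20 mm (36 mm diameter); the point is at its centre, 49.5 mm over its foot; z up along the jar. Absent in some starts
- jar_d_mid (a point): small filled glass jar with a cream cap, 41 mm diameter, 103 mm high, the cap its top 20 mm (36 mm diameter); the point is at its centre, 51.5 mm over its foot; z up along the jar. Absent in some starts
- hob: fixed black glass hob, 490 x 573 mm, set in the wooden worktop; its top is 4.5 mm above the wood (z = 0). Origin at its centre; y points along its long side to the left, so its left edge is at y = +286 mm and the bare wood lies beyond that edge, as far as the coffee machine
- wood_mid (a point): fixed point on the bare wood between hob and coffee machine (z = 0; world axes). Free wood: from here 90 mm towards the robot, 60 mm away from it, 90 mm to the left and about 110 mm to the right. The coffee machine with its steam wand stands beyond on the left; wall cupboards hang 430 mm above the wood from about 130 mm behind this point
- coffee_tin: bystander: black tin, 79 mm diameter, 113 mm high; origin at its foot
- honey_jar: bystander: amber jar with a cork lid, 55 mm diameter, 81 mm high; origin at its foot

How it is judged (in metres and radians):
On the way, in this order (a step that is already met when the one before it is completed fails the run):
1. the bar is slid through the eye of the screw (distance between bar_shank and eye below 0.045 m and angle between the x axis of bar_shank and the y axis of eye, either way round below 0.6 rad), for 0.1 s.
2. the screw is turned by the bar until its foot is clear of the lid (at least 1.25 rad) (value of joint screw above 1.25 rad and distance between bar_shank and eye below 0.055 m), for 0.1 s.
3. the bridge is swung aside, by more than 1.1 rad (value of joint bridge above 1.1 rad), for 0.2 s.
4. the lid lies flat beside the pot (height (world z) of lid_boss below 0.068 m and angle between lid_boss's own z axis and vertical below 0.12 rad and horizontal distance between lid_boss and pot above 0.18 m), for 0.3 s.
At the end, for the whole second after the job is handed in: each jar present stands upright (0.12 rad) on the wood left of the hob, its centre 9 mm or more past the hob's edge; the lid lies flat, boss up, over 180 mm from the pot (centres); the bar lies flat on the surface, clear of the pot; bridge more than 1.05 rad open, screw more than 1.15 rad undone (all of step 4 and y of each of jar_a_mid, jar_b_mid, jar_c_mid, jar_d_mid in the frame of hob above 0.295 m and height (world z) of jar_a_mid between 0.0405 and 0.0525 m and angle between each of jar_a_mid, jar_b_mid, jar_c_mid, jar_d_mid's own z axis and vertical below 0.12 rad and height (world z) of jar_b_mid between 0.0425 and 0.0545 m and height (world z) of jar_c_mid between 0.0435 and 0.0555 m and height (world z) of jar_d_mid between 0.0455 and 0.0575 m and height (world z) of bar_grip below 0.02 m and height (world z) of bar_shank below 0.025 m and horizontal distance between bar_shank and pot above 0.1 m and value of joint bridge above 1.05 rad and value of joint screw above 1.15 rad); the robot touches nothing.
It fails at once if the fingers press on the screw while it is still tight, instead of the bar (contact force between the fingers and screw above 6 N and value of joint screw below 1.15 rad).
It fails at once if a bystander (coffee tin, honey jar) is moved by more than 40 mm (distance of any of coffee_tin, honey_jar from where it was at the start of the episode above 0.04 m).
Of jar_a, jar_b, jar_c, jar_d only 2 to 4 are there at a start; the rules pass over those that are not, and their reading is None.
At some moment in a run one of turning_bar, lid may be knocked a few centimetres aside while the robot is not near it.
It also fails if it takes over 208 s, if anything falls off the work surface, if the arm or the gripper's body presses on something with over 40 N, if the wrist force passes 120 N, or if a joint passes its speed limit or range.

## Working session

There is one attempt and no reset: what is moved stays moved. The work goes in short steps, Python scripts to look and compute and a tool call to move; the robot and the scene stay as the last step left them, time stands still between calls to the robot, and variables do not carry over. Pictures are saved under pics/ and viewed, about 12 in all and at most 16, crops included, and the job is handed in when it is done.

Besides the shell and the picture viewer there is one more tool, called after ">>>" in YAML: its name, and indented under it one key for each argument. apply_moves: Moves the arm, as the interface text tells. Its arguments: {"type":"object","properties":{"increments":{"type":"array"}},"required":["increments"]}

```bash
mkdir -p pics
cat > h.py <<'E'
import numpy as np, cv2
from cell import read_state,get_image,calibration,finish_job
def snap(name,fn=None):
    im=get_image(name)
    if fn: cv2.imwrite('pics/'+fn,im[:,:,::-1])
    return im
E
python3 - <<'E'
from h import *
for n in('top','side'):
    snap(n,n+'0.png'); print(n,calibration(n))
print(read_state())
E
```

```text
top {'camera_matrix': array([[474.89057512,   0.        , 274.48438543],
       [  0.        , 474.89057512, 214.03921418],
       [  0.        ,   0.        ,   1.        ]]), 'origin': array([ 467.44040175, -184.46212756, 1272.82590579]), 'attitude': array([ 0.07548893,  0.00951153, -1.58041654])}
side {'camera_matrix': array([[498.73934066,   0.        , 281.48364866],
       [  0.        , 498.73934066, 204.46782142],
       [  0.        ,   0.        ,   1.        ]]), 'origin': array([ 409.13265839, -714.68063391,  964.68843468]), 'attitude': array([ 0.58978376,  0.00964904, -0.21991808])}
{'clock': 0.1, 'qpos': array([ 1.18422854,  0.62922039,  0.03843704,  1.51822451, -0.02700472,
        0.99633104, -0.02002605]), 'qd': array([ 0.00134224, -0.0038793 ,  0.00101509, -0.0022233 ,  0.00013546,
        0.00188507, -0.00059271]), 'tau': array([ 2.83931535e-03, -5.64536119e+01,  1.23073764e+00, -1.93975604e+01,
        1.14836570e-02,  5.36205713e-03,  1.30017060e-05]), 'eef_pos': array([ 204.80624346, -616.3180606 ,  230.51636996]), 'tool_rot': array([-3.13992688e+00,  5.75902095e-06,  3.20746404e-01]), 'force': array([-0.09589105,  0.10083318, -0.38475821]), 'torque': array([-0.04232508,  0.04802477, -0.03598508]), 'width': 85.38695682310009}
```

View pics/top0.png

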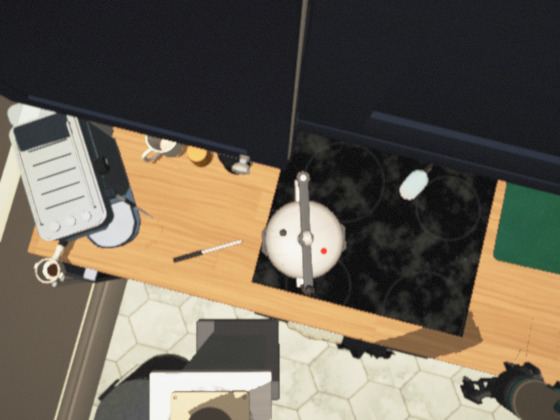

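View pics/side0.png

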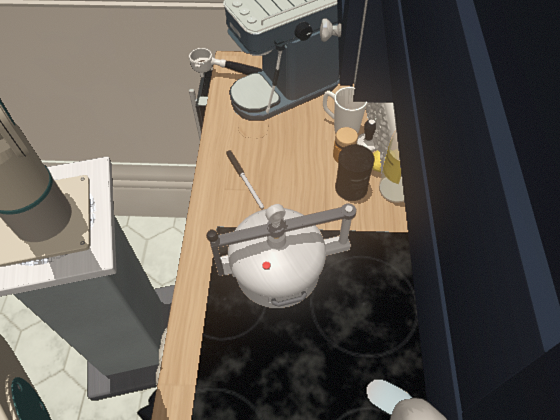

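The top view shows the bar on the wood, with its grip near (185,258) and tip near (241,242). The pot and bridge are at (304,238), with the knob near (308,285) and the pivot near (303,178). The tin is at (242,165) and the honey jar is near (198,157). Next I'll zoom in on both views.

```bash
cat >> h.py <<'E'
from scipy.spatial.transform import Rotation as R
def cam(n):
    c=calibration(n); return c['camera_matrix'],np.array(c['origin']),R.from_euler('xyz',c['attitude']).as_matrix()
def ray(n,u,v):
    K,o,M=cam(n); d=np.linalg.inv(K)@[u,v,1]; d=M@(d*[1,-1,-1]); return o,d
def onz(n,u,v,z):
    o,d=ray(n,u,v); return o+d*(z-o[2])/d[2]
def proj(n,p):
    K,o,M=cam(n); q=M.T@(np.array(p,float)-o)*[1,-1,-1]; q=K@q; return q[:2]/q[2]
def tri(a,b):
    (o1,d1),(o2,d2)=ray('top',*a),ray('side',*b)
    A=np.c_[d1,-d2]; s=np.linalg.lstsq(A,o2-o1,rcond=None)[0]
    p,q=o1+d1*s[0],o2+d2*s[1]; return (p+q)/2,np.linalg.norm(p-q)
E
python3 - <<'E'
from h import *
t=cv2.imread('pics/top0.png');s=cv2.imread('pics/side0.png')
a=cv2.resize(t[150:310,160:360],None,fx=4,fy=4,interpolation=cv2.INTER_CUBIC)[:600]
b=cv2.resize(s[130:310,180:380],None,fx=3.3,fy=3.3,interpolation=cv2.INTER_CUBIC)
for im,f,x0,y0 in((a,4,160,150),(b,3.3,180,130)):
    for k in range(0,200,20):
        cv2.line(im,(int(k*f),0),(int(k*f),5),(0,255,255),1);cv2.putText(im,str(x0+k),(int(k*f),16),0,.35,(0,255,255))
        cv2.line(im,(0,int(k*f)),(5,int(k*f)),(0,255,255),1);cv2.putText(im,str(y0+k),(7,int(k*f)+4),0,.35,(0,255,255))
cv2.imwrite('pics/c1.png',a);cv2.imwrite('pics/c2.png',b)
E
```

```text
(no output)
```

View pics/c1.png

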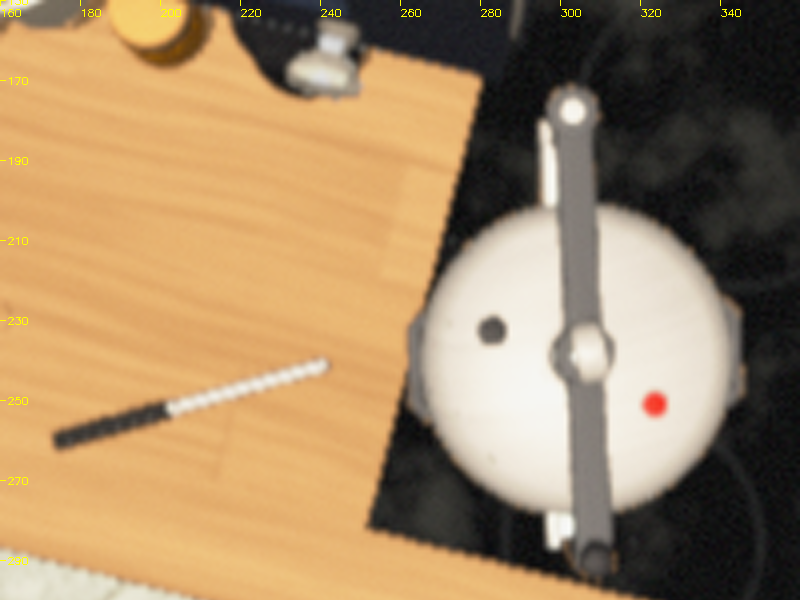

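View pics/c2.png

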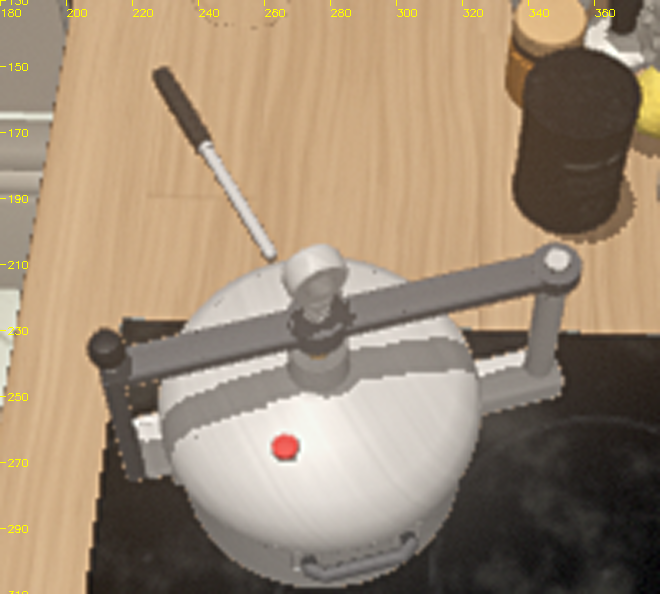

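Run:
```python
from h import *
np.set_printoptions(precision=1,suppress=True)
T={'post':((303,177.7),(349.1,209.1)),'knob':((309.2,289.2),(212.1,235.5)),'eye':((307,238),(275.8,213)),'gend':((173.8,260.2),(228.8,152.4)),'junc':((202,252.2),(242.7,173.9)),'tip':((241.8,241.2),(262.1,207.9))}
for k,(a,b) in T.items():
    print(k,tri(a,b), onz('top',*a,{'post':184,'knob':209,'eye':240}.get(k,6)))
hc=[onz('top',280.2,169,4.5),onz('top',251.8,281.5,4.5)]
print('hob left edge',hc, np.linalg.norm(hc[0]-hc[1]))
print('boss? valve',onz('top',283,232.5,150), 'safety red',onz('top',323.5,251,140))
print('hobR',onz('top',497,181,4.5),onz('top',463,335,4.5))
print('tin',onz('side',349,150,113),onz('side',349,195,0),'honey',onz('side',346,137,81),onz('top',198,155,81))
```

```text
post (array([ 634.9, -241.9,  184.7]), np.float64(3.1087987242188984)) [ 633.4 -241.6  184. ]
knob (array([ 379.2, -251. ,  200.7]), np.float64(0.10163762191836266)) [ 380.  -250.5  209. ]
eye (array([ 494.6, -246.5,  226.9]), np.float64(3.165121165232002)) [ 492.7 -245.5  240. ]
gend (array([444.6,  95.7,   5.7]), np.float64(3.3424878164739855)) [443.   95.8   6. ]
junc (array([465.8,  20.1,   7.7]), np.float64(4.656236459941018)) [463.5  20.7   6. ]
tip (array([493.1, -85.7,   6.2]), np.float64(2.8257019679252764)) [491.7 -85.5   6. ]
hob left edge [array([ 685.2, -189.9,    4.5]), array([ 384.7, -111.5,    4.5])] 310.4900987780275
boss? valve [ 508.5 -194.3  150. ] safety red [ 464.  -290.1  140. ]
hobR [ 646.1 -770.7    4.5] [ 240.8 -663.8    4.5]
tin [702.7 -48.6 113. ] [701.6 -92.1   0. ] honey [718.4  15.9  81. ] [710.4  19.2  81. ]
```

>>> apply_moves:
  increments:
    - {"tz": 0.05,"claw": 0.0854}
    - {"tz": 0.1,"rz": 1.7}
    - {"tx": 0.05,"ty": 0.05,"tz": 0.1,"rz": 3.4}
    - {"tx": 0.1,"ty": 0.09,"tz": 0.1,"rz": 5}
    - {"tx": 0.12,"ty": 0.13,"tz": 0.1,"rz": 6.6}
    - {"tx": 0.14,"ty": 0.17,"tz": 0.1,"rz": 8}
    - {"tx": 0.16,"ty": 0.21,"tz": 0.1,"rz": 9}
    - {"tx": 0.18,"ty": 0.25,"tz": 0.1,"rz": 10}
    - {"tx": 0.19,"ty": 0.29,"tz": 0.1,"rz": 11}
    - {"tx": 0.2,"ty": 0.33,"tz": 0.1,"rz": 12}
    - {"tx": 0.2,"ty": 0.37,"tz": 0.1,"rz": 13}
    - {"tx": 0.2,"ty": 0.4,"tz": 0.1,"rz": 14}

```text
$.increments[0]: bad value
```

>>> apply_moves:
  increments:
    - {"tx": 0,"ty": 0,"tz": 0.05,"rx": 0,"ry": 0,"rz": 0,"claw": 0.085}
    - {"tx": 0,"ty": 0,"tz": 0.1,"rx": 0,"ry": 0,"rz": 1.7,"claw": 0.085}
    - {"tx": 0.05,"ty": 0.05,"tz": 0.1,"rx": 0,"ry": 0,"rz": 3.4,"claw": 0.085}
    - {"tx": 0.1,"ty": 0.09,"tz": 0.1,"rx": 0,"ry": 0,"rz": 5,"claw": 0.085}
    - {"tx": 0.12,"ty": 0.13,"tz": 0.1,"rx": 0,"ry": 0,"rz": 6.6,"claw": 0.085}
    - {"tx": 0.14,"ty": 0.17,"tz": 0.1,"rx": 0,"ry": 0,"rz": 8,"claw": 0.085}
    - {"tx": 0.16,"ty": 0.21,"tz": 0.1,"rx": 0,"ry": 0,"rz": 9,"claw": 0.085}
    - {"tx": 0.18,"ty": 0.25,"tz": 0.1,"rx": 0,"ry": 0,"rz": 10,"claw": 0.085}
    - {"tx": 0.19,"ty": 0.29,"tz": 0.1,"rx": 0,"ry": 0,"rz": 11,"claw": 0.085}
    - {"tx": 0.2,"ty": 0.33,"tz": 0.1,"rx": 0,"ry": 0,"rz": 12,"claw": 0.085}
    - {"tx": 0.2,"ty": 0.37,"tz": 0.1,"rx": 0,"ry": 0,"rz": 13,"claw": 0.085}
    - {"tx": 0.2,"ty": 0.4,"tz": 0.1,"rx": 0,"ry": 0,"rz": 14,"claw": 0.085}

```text
clock: 1.3
eef_pos: [404.9, -213.8, 331.1]
tool_rot: [-3.141, -0.001, 1.549]
force: [0.7, -0.7, -0.1]
width: 85.2
```

>>> apply_moves:
  increments:
    - {"tx": 0.01,"ty": 0.05,"tz": 0,"rx": 0,"ry": 0,"rz": 1,"claw": 0.05}
    - {"tx": 0.02,"ty": 0.1,"tz": -0.01,"rx": 0,"ry": 0,"rz": 2,"claw": 0.05}
    - {"tx": 0.03,"ty": 0.145,"tz": -0.03,"rx": 0,"ry": 0,"rz": 3.2,"claw": 0.05}
    - {"tx": 0.04,"ty": 0.19,"tz": -0.05,"rx": 0,"ry": 0,"rz": 3.2,"claw": 0.05}
    - {"tx": 0.05,"ty": 0.23,"tz": -0.07,"rx": 0,"ry": 0,"rz": 3.2,"claw": 0.05}
    - {"tx": 0.0545,"ty": 0.254,"tz": -0.11,"rx": 0,"ry": 0,"rz": 3.2,"claw": 0.05}
    - {"tx": 0.0545,"ty": 0.254,"tz": -0.155,"rx": 0,"ry": 0,"rz": 3.2,"claw": 0.05}
    - {"tx": 0.0545,"ty": 0.254,"tz": -0.2,"rx": 0,"ry": 0,"rz": 3.2,"claw": 0.05}
    - {"tx": 0.0545,"ty": 0.254,"tz": -0.24,"rx": 0,"ry": 0,"rz": 3.2,"claw": 0.05}
    - {"tx": 0.0545,"ty": 0.254,"tz": -0.255,"rx": 0,"ry": 0,"rz": 3.2,"claw": 0.05}

```text
clock: 2.3
eef_pos: [456.9, 36.9, 72.9]
tool_rot: [-3.135, -0.001, 1.822]
force: [-0.4, -0.2, 0.9]
width: 50.0
```

Run:
```python
from h import *
s=read_state();print(s['eef_pos'],s['tool_rot'],s['width'])
t=snap('top');s=snap('side')
a=cv2.resize(t[190:290,160:290],None,fx=4,fy=4)
b=cv2.resize(s[100:220,190:290],None,fx=2.8,fy=2.8)
c=np.zeros((400,800,3),np.uint8);c[:400,:520]=a;c[:336,520:]=b
cv2.imwrite('pics/c3.png',c[:,:,::-1])
```

```text
[456.90158323  36.87674361  72.90023027] [-3.13530521e+00 -7.65122241e-04  1.82244102e+00] 50.04143912681282
```

View pics/c3.png

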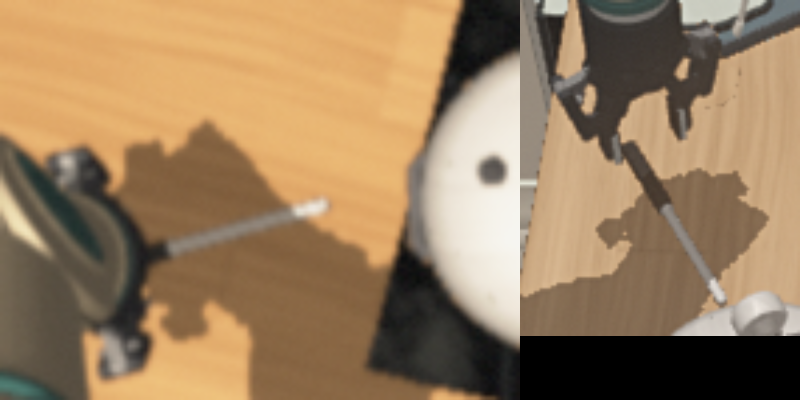

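>>> apply_moves:
  increments:
    - {"tx": 0,"ty": 0,"tz": -0.03,"rx": 0,"ry": 0,"rz": 0,"claw": 0.05}
    - {"tx": 0,"ty": 0,"tz": -0.055,"rx": 0,"ry": 0,"rz": 0,"claw": 0.05}
    - {"tx": 0,"ty": 0,"tz": -0.063,"rx": 0,"ry": 0,"rz": 0,"claw": 0.05}
    - {"tx": 0,"ty": 0,"tz": -0.063,"rx": 0,"ry": 0,"rz": 0,"claw": 0.05}
    - {"tx": 0,"ty": 0,"tz": -0.063,"rx": 0,"ry": 0,"rz": 0,"claw": 0.05}

```text
clock: 2.9
eef_pos: [460.3, 37.2, 14.2]
tool_rot: [3.14, 0.0, 1.822]
force: [0.4, 0.6, -0.1]
width: 50.0
```

>>> apply_moves:
  increments:
    - {"tx": 0,"ty": 0,"tz": -0.012,"rx": 0,"ry": 0,"rz": 0.1,"claw": 0.05}
    - {"tx": 0,"ty": 0,"tz": -0.012,"rx": 0,"ry": 0,"rz": 0.1,"claw": 0.05}
    - {"tx": 0,"ty": 0,"tz": -0.012,"rx": 0,"ry": 0,"rz": 0.1,"claw": 0}
    - {"tx": 0,"ty": 0,"tz": -0.012,"rx": 0,"ry": 0,"rz": 0.1,"claw": 0}
    - {"tx": 0,"ty": 0,"tz": -0.012,"rx": 0,"ry": 0,"rz": 0.1,"claw": 0}
    - {"tx": 0,"ty": 0,"tz": -0.012,"rx": 0,"ry": 0,"rz": 0.1,"claw": 0}
    - {"tx": 0,"ty": 0,"tz": -0.012,"rx": 0,"ry": 0,"rz": 0.1,"claw": 0}
    - {"tx": 0,"ty": 0,"tz": -0.012,"rx": 0,"ry": 0,"rz": 0.1,"claw": 0}

```text
clock: 3.7
eef_pos: [460.0, 37.1, 2.2]
tool_rot: [3.14, 0.001, 1.831]
force: [-0.4, 0.1, 6.3]
width: 12.5
```

>>> apply_moves:
  increments:
    - {"tx": 0,"ty": 0,"tz": 0.04,"rx": 0,"ry": 0,"rz": 0,"claw": 0}
    - {"tx": 0,"ty": 0,"tz": 0.09,"rx": 0,"ry": 0,"rz": 0,"claw": 0}
    - {"tx": 0,"ty": 0,"tz": 0.14,"rx": 0,"ry": 0,"rz": -0.5,"claw": 0}
    - {"tx": 0,"ty": -0.01,"tz": 0.18,"rx": 0,"ry": 0,"rz": -1,"claw": 0}
    - {"tx": 0.01,"ty": -0.04,"tz": 0.2195,"rx": 0,"ry": 0,"rz": -2,"claw": 0}
    - {"tx": 0.02,"ty": -0.08,"tz": 0.2195,"rx": 0,"ry": 0,"rz": -2.6,"claw": 0}
    - {"tx": 0.0285,"ty": -0.11,"tz": 0.2195,"rx": 0,"ry": 0,"rz": -2.6,"claw": 0}
    - {"tx": 0.0285,"ty": -0.1185,"tz": 0.2195,"rx": 0,"ry": 0,"rz": -2.6,"claw": 0}
    - {"tx": 0.0285,"ty": -0.1185,"tz": 0.2195,"rx": 0,"ry": 0,"rz": -2.6,"claw": 0}
    - {"tx": 0.0285,"ty": -0.1185,"tz": 0.2195,"rx": 0,"ry": 0,"rz": -2.6,"claw": 0}

```text
clock: 4.7
eef_pos: [487.3, -79.9, 220.7]
tool_rot: [-3.141, -0.001, 1.605]
force: [-0.2, -0.0, -1.8]
width: 11.9
```

Run:
```python
from h import *
s=read_state();print(s['eef_pos'],s['tool_rot'],s['width'])
t=snap('top');s=snap('side')
a=cv2.resize(t[200:270,235:335],None,fx=5,fy=5,interpolation=cv2.INTER_CUBIC)
b=cv2.resize(s[150:240,220:320],None,fx=5,fy=5,interpolation=cv2.INTER_CUBIC)
c=np.zeros((800,500,3),np.uint8);c[:350]=a;c[350:]=b
for k in range(0,100,10):
    cv2.putText(c,str(235+k),(k*5,10),0,.3,(255,255,0));cv2.putText(c,str(220+k),(k*5,360),0,.3,(255,255,0))
    cv2.putText(c,str(200+k),(0,k*5+4),0,.3,(255,255,0)) if k<70 else 0
    cv2.putText(c,str(150+k),(0,350+k*5+4),0,.3,(255,0,0)) if k<90 else 0
cv2.imwrite('pics/c4.png',c[:,:,::-1])
```

```text
[487.32593658 -79.89051292 220.69605972] [-3.14078388e+00 -1.29918021e-03  1.60501425e+00] 11.871832358917084
```

View pics/c4.png

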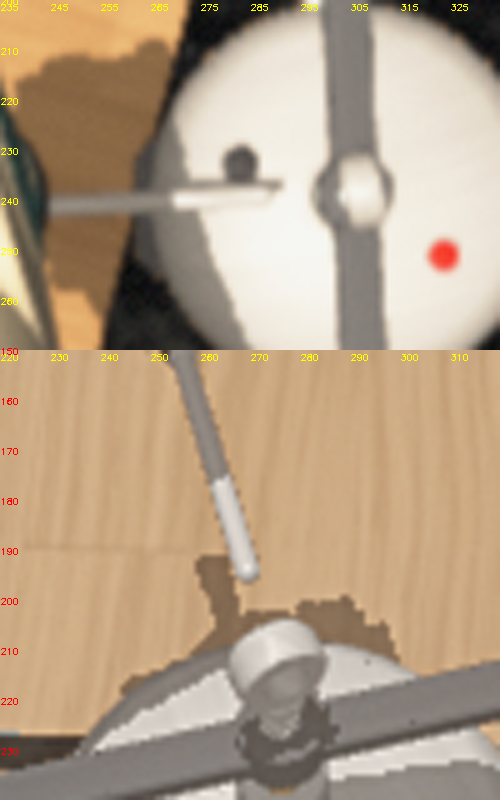

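Run:
```python
from h import *
np.set_printoptions(precision=1,suppress=True)
e=[494.3,-246.5,226.5]
for n in('top','side'): print(n,'eye',proj(n,e),'tip expected',proj(n,[483.5+0*1,-206,225.5]),proj(n,[491.8,-206.5,225.5]),proj(n,[487.3,-79.9,225.5]))
im=cv2.imread('pics/c4.png')
tip=tri((235+280/5,200+190/5),(220+249/5,150+(575-350)/5)); print('tip',tip)
# bar axis at side, top: mid sections
print('bar mid(top) on z=225.5',onz('top',235+60/5,200+206/5,225.5),onz('top',235+200/5,200+198/5,225.5),onz('top',235+260/5,200+194/5,225.5))
print('eye top ctr z=240', onz('top',235+363/5,200+190/5,242))
print('ring top side z=243',onz('side',220+278/5,150+(630-350)/5,243.5))
```

```text
top eye [307.1 237.4] tip expected [288.7 242.5] [288.9 238.8] [231.5 241.4]
side eye [274.7 213.3] tip expected [264.2 196.3] [268.7 195.7] [253.1 143.9]
tip (array([ 493.2, -210.9,  233.4]), np.float64(0.14440378681084468))
bar mid(top) on z=225.5 [ 487.4 -114.1  225.5] [ 490.3 -175.9  225.5] [ 491.8 -202.3  225.5]
eye top ctr z=240 [ 492.7 -246.7  242. ]
ring top side z=243 [ 497.  -242.9  243.5]
```

>>> apply_moves:
  increments:
    - {"tx": 0.001,"ty": -0.015,"tz": 0.001,"rx": 0,"ry": 0,"rz": 0,"claw": 0}
    - {"tx": 0.001,"ty": -0.025,"tz": 0.001,"rx": 0,"ry": 0,"rz": 0,"claw": 0}
    - {"tx": 0.0015,"ty": -0.033,"tz": 0.001,"rx": 0,"ry": 0,"rz": 0,"claw": 0}
    - {"tx": 0.0015,"ty": -0.04,"tz": 0.001,"rx": 0,"ry": 0,"rz": 0,"claw": 0}
    - {"tx": 0.002,"ty": -0.047,"tz": 0.001,"rx": 0,"ry": 0,"rz": 0,"claw": 0}
    - {"tx": 0.002,"ty": -0.053,"tz": 0.001,"rx": 0,"ry": 0,"rz": 0,"claw": 0}
    - {"tx": 0.002,"ty": -0.053,"tz": 0.001,"rx": 0,"ry": 0,"rz": 0,"claw": 0}

```text
clock: 5.5
eef_pos: [489.9, -135.4, 221.7]
tool_rot: [-3.141, 0.0, 1.602]
force: [-0.2, 0.9, -0.8]
width: 12.2
```

Run:
```python
from h import *
s=read_state();print(s['eef_pos'],s['force'],s['torque'],s['width'])
t=snap('top');s=snap('side')
a=cv2.resize(t[200:270,255:355],None,fx=5,fy=5,interpolation=cv2.INTER_CUBIC)
b=cv2.resize(s[170:260,220:320],None,fx=5,fy=5,interpolation=cv2.INTER_CUBIC)
c=np.zeros((800,500,3),np.uint8);c[:350]=a;c[350:]=b
cv2.imwrite('pics/c5.png',c[:,:,::-1])
```

```text
[ 489.89994331 -135.40417349  221.70512559] [-0.23484297  0.90991498 -0.82787904] [-0.04334053  0.00060257 -0.00032817] 12.175746661433296
```

View pics/c5.png

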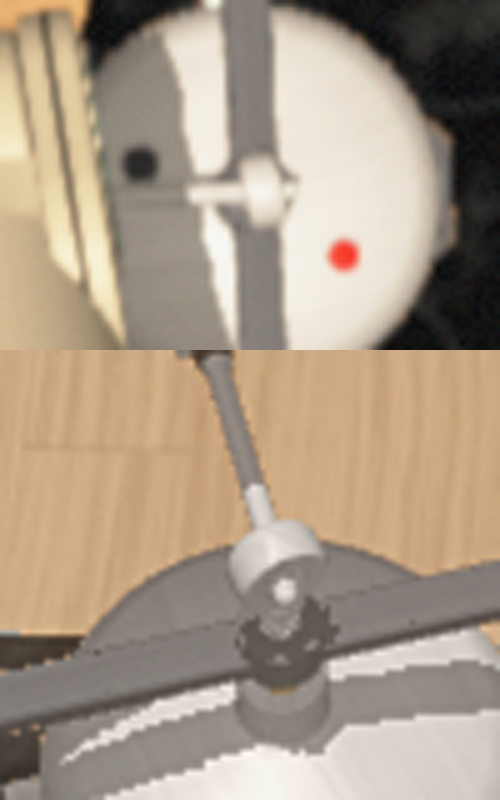

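>>> apply_moves:
  increments:
    - {"tx": 0.0005,"ty": -0.012,"tz": 0,"rx": 0,"ry": 0,"rz": 0,"claw": 0}
    - {"tx": 0.001,"ty": -0.024,"tz": 0,"rx": 0,"ry": 0,"rz": 0,"claw": 0}
    - {"tx": 0.001,"ty": -0.033,"tz": 0,"rx": 0,"ry": 0,"rz": 0,"claw": 0}
    - {"tx": 0.001,"ty": -0.033,"tz": 0,"rx": 0,"ry": 0,"rz": 0,"claw": 0}
    - {"tx": 0.001,"ty": -0.033,"tz": 0,"rx": 0,"ry": 0,"rz": 0,"claw": 0}
    - {"tx": 0.001,"ty": -0.033,"tz": 0,"rx": 0,"ry": 0,"rz": 0,"claw": 0}

```text
clock: 6.2
eef_pos: [491.0, -166.8, 221.8]
tool_rot: [3.142, -0.001, 1.604]
force: [-0.5, 0.6, -1.7]
width: 11.9
```

>>> apply_moves:
  increments:
    - {"tx": -0.0102,"ty": -0.001,"tz": 0,"rx": 0,"ry": 0,"rz": 1.5,"claw": 0}
    - {"tx": -0.0202,"ty": -0.0034,"tz": 0,"rx": 0,"ry": 0,"rz": 3,"claw": 0}
    - {"tx": -0.0298,"ty": -0.0071,"tz": 0,"rx": 0,"ry": 0,"rz": 4.5,"claw": 0}
    - {"tx": -0.0388,"ty": -0.012,"tz": 0.0005,"rx": 0,"ry": 0,"rz": 6,"claw": 0}
    - {"tx": -0.0471,"ty": -0.018,"tz": 0.001,"rx": 0,"ry": 0,"rz": 7.5,"claw": 0}
    - {"tx": -0.0546,"ty": -0.0251,"tz": 0.0015,"rx": 0,"ry": 0,"rz": 9,"claw": 0}
    - {"tx": -0.0611,"ty": -0.033,"tz": 0.002,"rx": 0,"ry": 0,"rz": 10.5,"claw": 0}
    - {"tx": -0.0664,"ty": -0.0418,"tz": 0.0025,"rx": 0,"ry": 0,"rz": 12,"claw": 0}
    - {"tx": -0.0664,"ty": -0.0418,"tz": 0.0025,"rx": 0,"ry": 0,"rz": 12,"claw": 0}

```text
clock: 7.1
eef_pos: [424.3, -209.3, 224.2]
tool_rot: [3.141, -0.0, 2.65]
force: [0.0, 2.5, -2.1]
width: 12.3
```

Run:
```python
from h import *
s=read_state();print(s['eef_pos'],s['tool_rot'],s['force'],s['torque'],s['width'],s['qpos'])
```

```text
[ 424.29472058 -209.30301878  224.19653962] [ 3.14062656e+00 -3.90601805e-04  2.65013468e+00] [ 0.03634183  2.54874911 -2.1105404 ] [ 0.28324324  0.06549434 -0.05178995] 12.292075801359811 [ 1.02858683  0.52223069 -0.91337968  1.98642047  0.53134293  0.89049598
  0.91063474]
```

>>> apply_moves:
  increments:
    - {"tx": -0.0042,"ty": -0.0094,"tz": 0.0005,"rx": 0,"ry": 0,"rz": 1.5,"claw": 0}
    - {"tx": -0.0071,"ty": -0.0192,"tz": 0.001,"rx": 0,"ry": 0,"rz": 3,"claw": 0}
    - {"tx": -0.0088,"ty": -0.0293,"tz": 0.0015,"rx": 0,"ry": 0,"rz": 4.5,"claw": 0}
    - {"tx": -0.009,"ty": -0.0396,"tz": 0.002,"rx": 0,"ry": 0,"rz": 6,"claw": 0}
    - {"tx": -0.008,"ty": -0.0498,"tz": 0.0025,"rx": 0,"ry": 0,"rz": 7.5,"claw": 0}
    - {"tx": -0.0056,"ty": -0.0598,"tz": 0.003,"rx": 0,"ry": 0,"rz": 9,"claw": 0}
    - {"tx": -0.0019,"ty": -0.0694,"tz": 0.0035,"rx": 0,"ry": 0,"rz": 10.5,"claw": 0}
    - {"tx": -0.0019,"ty": -0.0694,"tz": 0.0035,"rx": 0,"ry": 0,"rz": 10.5,"claw": 0}
    - {"tx": -0.0019,"ty": -0.0694,"tz": 0.0035,"rx": 0,"ry": 0,"rz": 10.5,"claw": 0}

```text
clock: 8.0
eef_pos: [422.2, -278.3, 227.6]
tool_rot: [3.141, -0.001, -2.721]
force: [-1.3, -1.5, -1.4]
width: 12.4
```

Run:
```python
from h import *
s=read_state();print(s['eef_pos'],s['tool_rot'],s['force'],s['torque'],s['width'],s['qpos'])
t=snap('top');s=snap('side')
a=cv2.resize(t[200:270,255:355],None,fx=5,fy=5,interpolation=cv2.INTER_CUBIC)
b=cv2.resize(s[170:260,220:320],None,fx=5,fy=5,interpolation=cv2.INTER_CUBIC)
c=np.zeros((800,500,3),np.uint8);c[:350]=a;c[350:]=b
cv2.imwrite('pics/c6.png',c[:,:,::-1])
```

```text
[ 422.23073658 -278.26129097  227.55349391] [ 3.14119727e+00 -1.45121462e-03 -2.72074919e+00] [-1.32733416 -1.49804595 -1.39711716] [-0.35044435  0.3644369  -0.16045536] 12.44054273222699 [ 1.24596083  0.66837157 -1.14862587  1.89847468  0.70717026  1.05675885
  1.78784606]
```

View pics/c6.png

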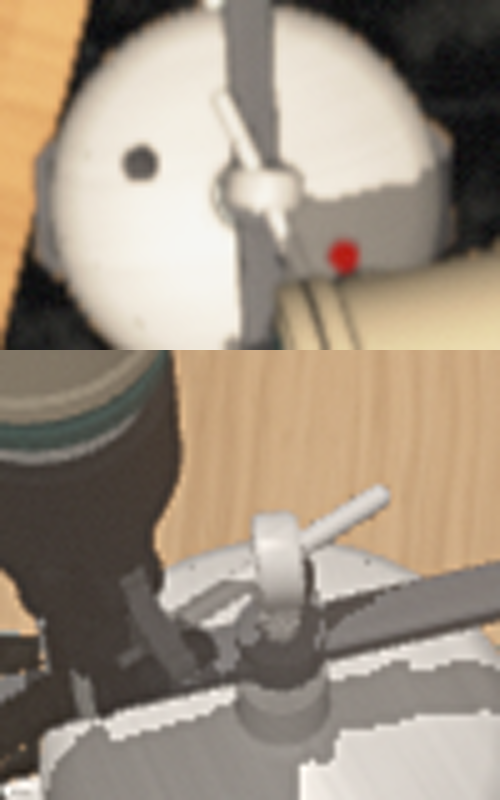

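>>> apply_moves:
  increments:
    - {"tx": -0.0037,"ty": 0.0096,"tz": 0,"rx": 0,"ry": 0,"rz": -1.5,"claw": 0}
    - {"tx": -0.0061,"ty": 0.0196,"tz": 0,"rx": 0,"ry": 0,"rz": -3,"claw": 0}
    - {"tx": -0.0071,"ty": 0.0298,"tz": 0,"rx": 0,"ry": 0,"rz": -4.5,"claw": 0}
    - {"tx": -0.0069,"ty": 0.0401,"tz": 0,"rx": 0,"ry": 0,"rz": -6,"claw": 0}
    - {"tx": -0.0052,"ty": 0.0502,"tz": 0,"rx": 0,"ry": 0,"rz": -7.5,"claw": 0}
    - {"tx": -0.0052,"ty": 0.0502,"tz": 0,"rx": 0,"ry": 0,"rz": -7.5,"claw": 0}
    - {"tx": -0.0147,"ty": 0.0524,"tz": 0,"rx": 0,"ry": 0,"rz": -7.5,"claw": 0}
    - {"tx": -0.0247,"ty": 0.0546,"tz": 0,"rx": 0,"ry": 0,"rz": -7.5,"claw": 0}
    - {"tx": -0.0347,"ty": 0.0568,"tz": 0,"rx": 0,"ry": 0,"rz": -7.5,"claw": 0}
    - {"tx": -0.0347,"ty": 0.0568,"tz": 0,"rx": 0,"ry": 0,"rz": -7.5,"claw": 0}

```text
clock: 9.1
eef_pos: [385.6, -221.9, 227.5]
tool_rot: [-3.141, -0.002, 2.912]
force: [1.4, 0.1, -1.7]
width: 11.9
```

Run:
```python
from h import *
s=read_state();print(s['eef_pos'],s['tool_rot'],s['force'],s['torque'],s['width'],s['qpos'])
```

```text
[ 385.6232377  -221.87370113  227.52138443] [-3.14088931e+00 -2.29128003e-03  2.91212226e+00] [ 1.40387517  0.05721466 -1.66470158] [-0.03245228  0.01149923 -0.01356525] 11.862327440846531 [ 1.16449929  0.50680559 -1.01001384  2.04747055  0.55783127  0.89095131
  1.18311046]
```

>>> apply_moves:
  increments:
    - {"tx": -0.012,"ty": 0.003,"tz": 0,"rx": 0,"ry": 0,"rz": 0,"claw": 0}
    - {"tx": -0.024,"ty": 0.0055,"tz": 0,"rx": 0,"ry": 0,"rz": 0,"claw": 0}
    - {"tx": -0.036,"ty": 0.008,"tz": 0,"rx": 0,"ry": 0,"rz": 0,"claw": 0}
    - {"tx": -0.036,"ty": 0.008,"tz": 0,"rx": 0,"ry": 0,"rz": 0,"claw": 0}
    - {"tx": -0.036,"ty": 0.008,"tz": 0,"rx": 0,"ry": 0,"rz": 0,"claw": 0}

```text
clock: 9.6
eef_pos: [352.0, -214.0, 228.0]
tool_rot: [-3.141, 0.001, 2.912]
force: [0.5, 0.4, -2.6]
width: 12.2
```

Run:
```python
from h import *
np.set_printoptions(precision=2,suppress=True)
s=read_state();print(s['eef_pos'],s['tool_rot'],s['force'],s['width'],s['qpos'])
t=snap('top','top7.png');s=snap('side')
a=cv2.resize(t[200:270,255:355],None,fx=4,fy=4,interpolation=cv2.INTER_CUBIC)
b=cv2.resize(s[170:260,200:300],None,fx=4,fy=4,interpolation=cv2.INTER_CUBIC)
c=np.zeros((360,800,3),np.uint8);c[:280,:400]=a;c[:,400:]=b
cv2.imwrite('pics/c7.png',c[:,:,::-1])
print('dish',onz('top',413,184,5))
```

```text
[ 351.95 -214.03  228.  ] [-3.14  0.    2.91] [ 0.54  0.4  -2.58] 12.222338558604593 [ 1.23  0.46 -1.04  2.13  0.54  0.85  1.21]
dish [ 640.42 -545.72    5.  ]
```

View pics/c7.png

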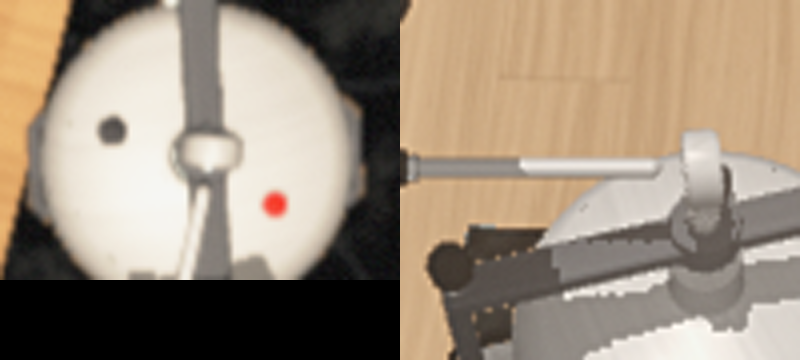

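>>> apply_moves:
  increments:
    - {"tx": -0.005,"ty": 0.001,"tz": 0.01,"rx": 0,"ry": 0,"rz": 0,"claw": 0}
    - {"tx": -0.005,"ty": 0.001,"tz": 0.04,"rx": 0,"ry": 0,"rz": 0,"claw": 0}
    - {"tx": -0.003,"ty": -0.01,"tz": 0.07,"rx": 0,"ry": 0,"rz": 0,"claw": 0}
    - {"tx": 0,"ty": -0.05,"tz": 0.08,"rx": 0,"ry": 0,"rz": 0,"claw": 0}
    - {"tx": 0.005,"ty": -0.09,"tz": 0.08,"rx": 0,"ry": 0,"rz": 0,"claw": 0}
    - {"tx": 0.01,"ty": -0.13,"tz": 0.08,"rx": 0,"ry": 0,"rz": 0,"claw": 0}
    - {"tx": 0.015,"ty": -0.17,"tz": 0.08,"rx": 0,"ry": 0,"rz": 0,"claw": 0}
    - {"tx": 0.02,"ty": -0.21,"tz": 0.07,"rx": 0,"ry": 0,"rz": 0,"claw": 0}
    - {"tx": 0.03,"ty": -0.25,"tz": 0.05,"rx": 0,"ry": 0,"rz": 0,"claw": 0}
    - {"tx": 0.035,"ty": -0.29,"tz": 0.03,"rx": 0,"ry": 0,"rz": 0,"claw": 0}
    - {"tx": 0.04,"ty": -0.33,"tz": 0,"rx": 0,"ry": 0,"rz": 0,"claw": 0}
    - {"tx": 0.045,"ty": -0.36,"tz": -0.02,"rx": 0,"ry": 0,"rz": 0,"claw": 0}

```text
clock: 10.9
eef_pos: [395.6, -576.2, 205.8]
tool_rot: [3.141, -0.002, 2.911]
force: [-0.3, -0.6, -1.3]
width: 11.6
```

>>> apply_moves:
  increments:
    - {"tx": 0.003,"ty": -0.015,"tz": -0.03,"rx": 0,"ry": 0,"rz": 0,"claw": 0}
    - {"tx": 0.003,"ty": -0.02,"tz": -0.07,"rx": 0,"ry": 0,"rz": 0,"claw": 0}
    - {"tx": 0.003,"ty": -0.02,"tz": -0.11,"rx": 0,"ry": 0,"rz": 0,"claw": 0}
    - {"tx": 0.003,"ty": -0.02,"tz": -0.15,"rx": 0,"ry": 0,"rz": 0,"claw": 0}
    - {"tx": 0.003,"ty": -0.02,"tz": -0.17,"rx": 0,"ry": 0,"rz": 0,"claw": 0}
    - {"tx": 0.003,"ty": -0.02,"tz": -0.18,"rx": 0,"ry": 0,"rz": 0,"claw": 0}
    - {"tx": 0.003,"ty": -0.02,"tz": -0.18,"rx": 0,"ry": 0,"rz": 0,"claw": 0}

```text
clock: 11.6
eef_pos: [400.0, -593.6, 27.5]
tool_rot: [3.141, -0.0, 2.912]
force: [-0.4, -0.4, -2.4]
width: 12.0
```

>>> apply_moves:
  increments:
    - {"tx": 0,"ty": 0,"tz": -0.012,"rx": 0,"ry": 0,"rz": 0,"claw": 0}
    - {"tx": 0,"ty": 0,"tz": -0.02,"rx": 0,"ry": 0,"rz": 0,"claw": 0}
    - {"tx": 0,"ty": 0,"tz": -0.02,"rx": 0,"ry": 0,"rz": 0,"claw": 0}
    - {"tx": 0,"ty": 0,"tz": -0.02,"rx": 0,"ry": 0,"rz": 0,"claw": 0}
    - {"tx": 0,"ty": 0,"tz": -0.02,"rx": 0,"ry": 0,"rz": 0,"claw": 0.04}
    - {"tx": 0,"ty": 0,"tz": -0.02,"rx": 0,"ry": 0,"rz": 0,"claw": 0.04}
    - {"tx": 0,"ty": 0,"tz": -0.02,"rx": 0,"ry": 0,"rz": 0,"claw": 0.04}
    - {"tx": 0,"ty": 0,"tz": 0.02,"rx": 0,"ry": 0,"rz": 0,"claw": 0.04}
    - {"tx": 0,"ty": 0,"tz": 0.07,"rx": 0,"ry": 0,"rz": 0,"claw": 0.04}
    - {"tx": 0,"ty": 0,"tz": 0.12,"rx": 0,"ry": 0,"rz": 0,"claw": 0}
    - {"tx": 0,"ty": 0,"tz": 0.17,"rx": 0,"ry": 0,"rz": 0,"claw": 0}
    - {"tx": 0,"ty": 0.02,"tz": 0.22,"rx": 0,"ry": 0,"rz": 0,"claw": 0}

```text
clock: 12.8
eef_pos: [399.3, -577.3, 246.7]
tool_rot: [-3.139, 0.002, 2.909]
force: [0.2, -0.4, -0.1]
width: 0.3
```

>>> apply_moves:
  increments:
    - {"tx": 0,"ty": 0.045,"tz": 0.02,"rx": 0,"ry": 0,"rz": 0,"claw": 0}
    - {"tx": 0,"ty": 0.09,"tz": 0.02,"rx": 0,"ry": 0,"rz": 0.5,"claw": 0}
    - {"tx": 0,"ty": 0.135,"tz": 0.02,"rx": 0,"ry": 0,"rz": 1,"claw": 0}
    - {"tx": 0,"ty": 0.18,"tz": 0.02,"rx": 0,"ry": 0,"rz": 2,"claw": 0}
    - {"tx": 0,"ty": 0.225,"tz": 0.02,"rx": 0,"ry": 0,"rz": 3,"claw": 0}
    - {"tx": 0.003,"ty": 0.27,"tz": 0.02,"rx": 0,"ry": 0,"rz": 3,"claw": 0}
    - {"tx": 0.005,"ty": 0.315,"tz": 0.02,"rx": 0,"ry": 0,"rz": 3,"claw": 0}
    - {"tx": 0.008,"ty": 0.35,"tz": 0.02,"rx": 0,"ry": 0,"rz": 3,"claw": 0}
    - {"tx": 0.008,"ty": 0.372,"tz": 0,"rx": 0,"ry": 0,"rz": 3,"claw": 0}
    - {"tx": 0.008,"ty": 0.372,"tz": -0.02,"rx": 0,"ry": 0,"rz": 3,"claw": 0}
    - {"tx": 0.008,"ty": 0.372,"tz": -0.02,"rx": 0,"ry": 0,"rz": 3,"claw": 0}

```text
clock: 13.9
eef_pos: [406.6, -202.4, 223.1]
tool_rot: [3.141, -0.003, -3.106]
force: [-1.3, 0.1, -0.7]
width: 0.3
```

Run:
```python
from h import *
np.set_printoptions(precision=2,suppress=True)
s=read_state();print(s['eef_pos'],s['tool_rot'],s['force'],s['width'],s['qpos'])
t=snap('top','top8.png')
cv2.imwrite('pics/c8.png',cv2.resize(t[150:330,230:510],None,fx=2.8,fy=2.8,interpolation=cv2.INTER_CUBIC)[:,:,::-1])
```

```text
[ 406.59 -202.37  223.13] [ 3.14 -0.   -3.11] [-1.26  0.08 -0.66] 0.25787389750978673 [ 1.12  0.55 -1.06  2.03  0.61  0.92  1.33]
```

View pics/c8.png

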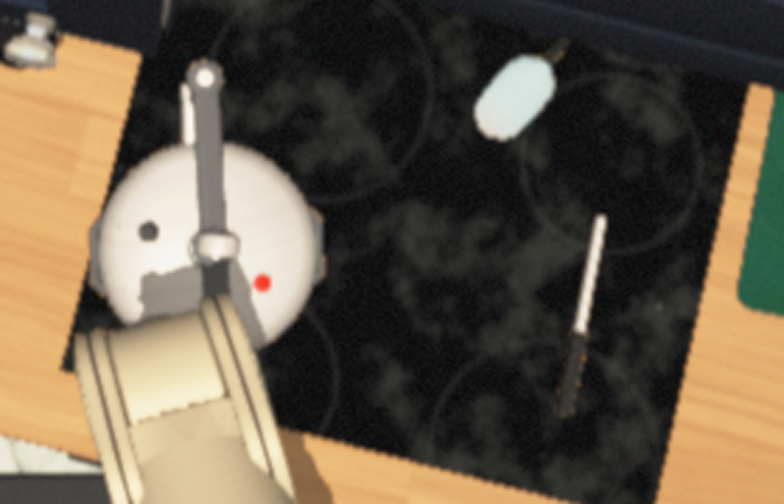

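>>> apply_moves:
  increments:
    - {"tx": 0,"ty": 0,"tz": -0.03,"rx": 0,"ry": 0,"rz": 0,"claw": 0}
    - {"tx": 0,"ty": 0,"tz": -0.048,"rx": 0,"ry": 0,"rz": 0,"claw": 0}
    - {"tx": 0,"ty": -0.01,"tz": -0.048,"rx": 0,"ry": 0,"rz": 0,"claw": 0}
    - {"tx": 0,"ty": -0.025,"tz": -0.048,"rx": 0,"ry": 0,"rz": 0,"claw": 0}
    - {"tx": 0.001,"ty": -0.045,"tz": -0.048,"rx": 0,"ry": 0,"rz": 0,"claw": 0}
    - {"tx": 0.003,"ty": -0.0675,"tz": -0.048,"rx": 0,"ry": 0,"rz": 0,"claw": 0}
    - {"tx": 0.007,"ty": -0.09,"tz": -0.048,"rx": 0,"ry": 0,"rz": 0,"claw": 0}
    - {"tx": 0.013,"ty": -0.1115,"tz": -0.048,"rx": 0,"ry": 0,"rz": 0,"claw": 0}
    - {"tx": 0.021,"ty": -0.132,"tz": -0.048,"rx": 0,"ry": 0,"rz": 0,"claw": 0}
    - {"tx": 0.0316,"ty": -0.1527,"tz": -0.048,"rx": 0,"ry": 0,"rz": 0,"claw": 0}
    - {"tx": 0.0316,"ty": -0.1527,"tz": -0.048,"rx": 0,"ry": 0,"rz": 0,"claw": 0}

```text
clock: 15.05
eef_pos: [440.6, -359.9, 177.5]
tool_rot: [-3.14, 0.003, -3.114]
force: [-0.4, 0.4, 0.1]
width: 0.1
```

>>> apply_moves:
  increments:
    - {"tx": 0.013,"ty": -0.019,"tz": 0,"rx": 0,"ry": 0,"rz": 0,"claw": 0}
    - {"tx": 0.0264,"ty": -0.0367,"tz": 0,"rx": 0,"ry": 0,"rz": 0,"claw": 0}
    - {"tx": 0.0425,"ty": -0.053,"tz": 0,"rx": 0,"ry": 0,"rz": 0,"claw": 0}
    - {"tx": 0.0597,"ty": -0.0673,"tz": 0,"rx": 0,"ry": 0,"rz": 0,"claw": 0}
    - {"tx": 0.079,"ty": -0.08,"tz": 0,"rx": 0,"ry": 0,"rz": 0,"claw": 0}
    - {"tx": 0.0984,"ty": -0.091,"tz": 0,"rx": 0,"ry": 0,"rz": 0,"claw": 0}
    - {"tx": 0.115,"ty": -0.098,"tz": 0,"rx": 0,"ry": 0,"rz": 0,"claw": 0}
    - {"tx": 0.1298,"ty": -0.1033,"tz": 0,"rx": 0,"ry": 0,"rz": 0,"claw": 0}
    - {"tx": 0.142,"ty": -0.106,"tz": 0,"rx": 0,"ry": 0,"rz": 0,"claw": 0}
    - {"tx": 0.142,"ty": -0.106,"tz": 0,"rx": 0,"ry": 0,"rz": 0,"claw": 0}
    - {"tx": 0.142,"ty": -0.106,"tz": 0,"rx": 0,"ry": 0,"rz": 0,"claw": 0}

```text
clock: 16.15
eef_pos: [581.3, -461.9, 177.1]
tool_rot: [-3.141, 0.001, -3.109]
force: [0.2, -0.6, -1.6]
width: 0.2
```

Run:
```python
from h import *
np.set_printoptions(precision=2,suppress=True)
s=read_state();print(s['eef_pos'],s['tool_rot'],s['force'],s['width'],s['qpos'])
t=snap('top','top9.png')
cv2.imwrite('pics/c9.png',cv2.resize(t[150:330,230:510],None,fx=2.8,fy=2.8,interpolation=cv2.INTER_CUBIC)[:,:,::-1])
```

```text
[ 581.27 -461.9   177.08] [-3.14  0.   -3.11] [ 0.19 -0.61 -1.62] 0.2319999028502385 [ 1.03  0.97 -0.91  1.25  0.75  1.26  1.74]
```

View pics/c9.png

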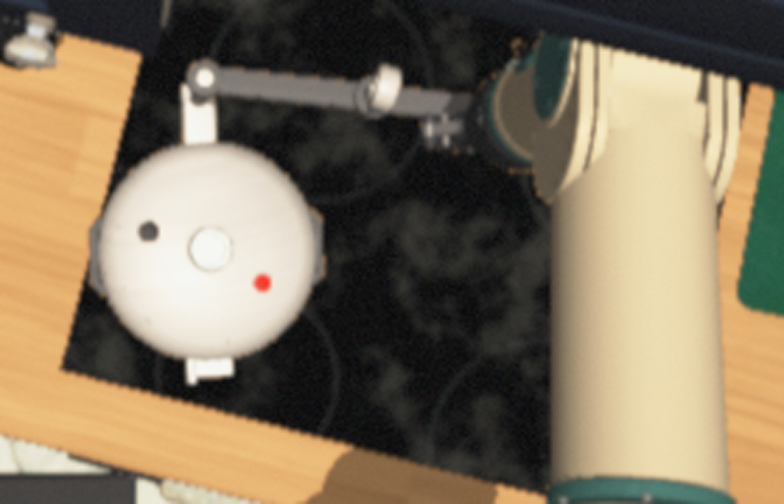

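>>> apply_moves:
  increments:
    - {"tx": -0.01,"ty": 0.01,"tz": 0.03,"rx": 0,"ry": 0,"rz": 0,"claw": 0}
    - {"tx": -0.02,"ty": 0.03,"tz": 0.07,"rx": 0,"ry": 0,"rz": -1,"claw": 0.03}
    - {"tx": -0.03,"ty": 0.05,"tz": 0.11,"rx": 0,"ry": 0,"rz": -2.6,"claw": 0.065}
    - {"tx": -0.04,"ty": 0.08,"tz": 0.13,"rx": 0,"ry": 0,"rz": -4.2,"claw": 0.065}
    - {"tx": -0.05,"ty": 0.11,"tz": 0.13,"rx": 0,"ry": 0,"rz": -5.9,"claw": 0.065}
    - {"tx": -0.06,"ty": 0.14,"tz": 0.13,"rx": 0,"ry": 0,"rz": -7.6,"claw": 0.065}
    - {"tx": -0.07,"ty": 0.17,"tz": 0.13,"rx": 0,"ry": 0,"rz": -9.3,"claw": 0.065}
    - {"tx": -0.08,"ty": 0.2,"tz": 0.13,"rx": 0,"ry": 0,"rz": -11,"claw": 0.065}
    - {"tx": -0.087,"ty": 0.215,"tz": 0.13,"rx": 0,"ry": 0,"rz": -12.7,"claw": 0.065}
    - {"tx": -0.087,"ty": 0.215,"tz": 0.13,"rx": 0,"ry": 0,"rz": -14.4,"claw": 0.065}
    - {"tx": -0.087,"ty": 0.215,"tz": 0.13,"rx": 0,"ry": 0,"rz": -16.1,"claw": 0.065}
    - {"tx": -0.087,"ty": 0.215,"tz": 0.13,"rx": 0,"ry": 0,"rz": -17.8,"claw": 0.065}

```text
clock: 17.4
eef_pos: [493.6, -247.0, 306.9]
tool_rot: [3.141, 0.001, 1.614]
force: [0.1, -0.4, 0.0]
width: 65.2
```

Run:
```python
from h import *
np.set_printoptions(precision=2,suppress=True)
s=read_state();print(s['eef_pos'],s['tool_rot'],s['force'],s['width'],s['qpos'])
im=cv2.imread('pics/top9.png')
cx,cy=230+211/2.8,150+248/2.8
print('boss',onz('top',cx,cy,150),'valve',onz('top',230+148/2.8,150+231/2.8,140),'red',onz('top',230+262/2.8,150+283/2.8,138))
# lid outline fit
g=(im.min(2)>120).astype(np.uint8); g[:,350:]=0; g[:,:255]=0; g[:200]=0; g[290:]=0
c=max(cv2.findContours(g,0,2)[0],key=cv2.contourArea); (u,v),r=cv2.minEnclosingCircle(cv2.convexHull(c)); M=cv2.moments(c); print((u,v),r, M['m10']/M['m00'],M['m01']/M['m00'],onz('top',u,v,95), onz('top',M['m10']/M['m00'],M['m01']/M['m00'],100))
```

```text
[ 493.57 -247.    306.92] [3.14 0.   1.61] [ 0.14 -0.36  0.  ] 65.2040717468591 [ 0.85  0.47 -0.66  1.68  0.32  1.1   0.14]
boss [ 493.64 -246.92  150.  ] valve [ 508.86 -194.06  140.  ] red [ 463.77 -290.48  138.  ]
(301.0, 242.9476776123047) 43.237850189208984 303.66342905405406 240.23433980855853 [ 484.21 -239.04   95.  ] [ 490.75 -245.47  100.  ]
```

>>> apply_moves:
  increments:
    - {"tx": 0,"ty": 0,"tz": -0.04,"rx": 0,"ry": 0,"rz": -1.7,"claw": 0.065}
    - {"tx": 0,"ty": 0,"tz": -0.08,"rx": 0,"ry": 0,"rz": -3.4,"claw": 0.065}
    - {"tx": 0,"ty": 0,"tz": -0.12,"rx": 0,"ry": 0,"rz": -5,"claw": 0.065}
    - {"tx": 0,"ty": 0,"tz": -0.15,"rx": 0,"ry": 0,"rz": -5,"claw": 0.065}
    - {"tx": 0,"ty": 0,"tz": -0.165,"rx": 0,"ry": 0,"rz": -5,"claw": 0.065}
    - {"tx": 0,"ty": 0,"tz": -0.173,"rx": 0,"ry": 0,"rz": -5,"claw": 0.065}
    - {"tx": 0,"ty": 0,"tz": -0.173,"rx": 0,"ry": 0,"rz": -5,"claw": 0.065}
    - {"tx": 0,"ty": 0,"tz": -0.173,"rx": 0,"ry": 0,"rz": -5,"claw": 0.02}
    - {"tx": 0,"ty": 0,"tz": -0.173,"rx": 0,"ry": 0,"rz": -5,"claw": 0.02}
    - {"tx": 0,"ty": 0,"tz": -0.173,"rx": 0,"ry": 0,"rz": -5,"claw": 0.02}
    - {"tx": 0,"ty": 0,"tz": -0.173,"rx": 0,"ry": 0,"rz": -5,"claw": 0.02}
    - {"tx": 0,"ty": 0,"tz": -0.173,"rx": 0,"ry": 0,"rz": -5,"claw": 0.02}

```text
clock: 18.6
eef_pos: [494.4, -247.0, 134.8]
tool_rot: [3.141, 0.001, 1.184]
force: [-4.1, 1.1, 6.8]
width: 33.5
```

>>> apply_moves:
  increments:
    - {"tx": 0,"ty": 0,"tz": 0.012,"rx": 0,"ry": 0,"rz": 0,"claw": 0.02}
    - {"tx": 0,"ty": 0,"tz": 0.025,"rx": 0,"ry": 0,"rz": 0,"claw": 0.02}
    - {"tx": 0,"ty": 0,"tz": 0.045,"rx": 0,"ry": 0,"rz": 0,"claw": 0.02}
    - {"tx": 0,"ty": 0,"tz": 0.065,"rx": 0,"ry": 0,"rz": 0,"claw": 0.02}
    - {"tx": -0.005,"ty": -0.015,"tz": 0.07,"rx": 0,"ry": 0,"rz": 0,"claw": 0.02}
    - {"tx": -0.014,"ty": -0.045,"tz": 0.07,"rx": 0,"ry": 0,"rz": 0,"claw": 0.02}
    - {"tx": -0.024,"ty": -0.08,"tz": 0.07,"rx": 0,"ry": 0,"rz": 0,"claw": 0.02}
    - {"tx": -0.034,"ty": -0.12,"tz": 0.07,"rx": 0,"ry": 0,"rz": 0,"claw": 0.02}
    - {"tx": -0.044,"ty": -0.16,"tz": 0.07,"rx": 0,"ry": 0,"rz": 0,"claw": 0.02}
    - {"tx": -0.052,"ty": -0.195,"tz": 0.07,"rx": 0,"ry": 0,"rz": 0,"claw": 0.02}
    - {"tx": -0.054,"ty": -0.215,"tz": 0.06,"rx": 0,"ry": 0,"rz": 0,"claw": 0.02}
    - {"tx": -0.054,"ty": -0.218,"tz": 0.04,"rx": 0,"ry": 0,"rz": 0,"claw": 0.02}

```text
clock: 19.8
eef_pos: [440.1, -469.5, 174.3]
tool_rot: [3.137, 0.003, 1.18]
force: [0.3, -0.1, -4.3]
width: 33.5
```

>>> apply_moves:
  increments:
    - {"tx": 0,"ty": 0,"tz": -0.03,"rx": 0,"ry": 0,"rz": 0,"claw": 0.02}
    - {"tx": 0,"ty": 0,"tz": -0.06,"rx": 0,"ry": 0,"rz": 0,"claw": 0.02}
    - {"tx": 0,"ty": 0,"tz": -0.09,"rx": 0,"ry": 0,"rz": 0,"claw": 0.02}
    - {"tx": 0,"ty": 0,"tz": -0.105,"rx": 0,"ry": 0,"rz": 0,"claw": 0.02}
    - {"tx": 0,"ty": 0,"tz": -0.112,"rx": 0,"ry": 0,"rz": 0,"claw": 0.02}
    - {"tx": 0,"ty": 0,"tz": -0.112,"rx": 0,"ry": 0,"rz": 0,"claw": 0.02}

```text
clock: 20.4
eef_pos: [440.9, -464.4, 60.9]
tool_rot: [-3.141, -0.001, 1.185]
force: [-0.4, 0.1, -4.6]
width: 33.4
```

Run:
```python
from h import *
np.set_printoptions(precision=2,suppress=True)
s=read_state();print(s['eef_pos'],s['tool_rot'],s['force'],s['torque'],s['width'],s['qpos'])
```

```text
[ 440.92 -464.36   60.94] [-3.14 -0.    1.19] [-0.38  0.12 -4.56] [-0.03  0.02  0.02] 33.38487166436633 [ 1.    0.85 -0.4   1.66  0.46  0.72 -0.01]
```

>>> apply_moves:
  increments:
    - {"tx": 0,"ty": 0,"tz": -0.003,"rx": 0,"ry": 0,"rz": 0,"claw": 0.02}
    - {"tx": 0,"ty": 0,"tz": -0.0045,"rx": 0,"ry": 0,"rz": 0,"claw": 0.02}
    - {"tx": 0,"ty": 0,"tz": -0.0045,"rx": 0,"ry": 0,"rz": 0,"claw": 0.02}
    - {"tx": 0,"ty": 0,"tz": -0.0045,"rx": 0,"ry": 0,"rz": 0,"claw": 0.065}
    - {"tx": 0,"ty": 0,"tz": -0.0045,"rx": 0,"ry": 0,"rz": 0,"claw": 0.065}
    - {"tx": 0,"ty": 0,"tz": -0.0045,"rx": 0,"ry": 0,"rz": 0,"claw": 0.065}
    - {"tx": 0,"ty": 0,"tz": -0.0045,"rx": 0,"ry": 0,"rz": 0,"claw": 0.065}
    - {"tx": 0,"ty": 0,"tz": 0.02,"rx": 0,"ry": 0,"rz": 0,"claw": 0.065}
    - {"tx": 0,"ty": 0,"tz": 0.06,"rx": 0,"ry": 0,"rz": 0,"claw": 0.065}
    - {"tx": 0,"ty": 0,"tz": 0.11,"rx": 0,"ry": 0,"rz": 0,"claw": 0.065}
    - {"tx": 0,"ty": 0,"tz": 0.15,"rx": 0,"ry": 0,"rz": 0,"claw": 0.065}
    - {"tx": 0,"ty": 0,"tz": 0.19,"rx": 0,"ry": 0,"rz": 0,"claw": 0.065}

```text
clock: 21.6
eef_pos: [440.7, -464.8, 253.5]
tool_rot: [3.141, 0.0, 1.185]
force: [0.2, -1.6, 0.0]
width: 65.0
```

Run:
```python
from h import *
t=snap('top','top10.png');s=snap('side','side10.png')
a=cv2.resize(t[190:290,250:370],None,fx=5,fy=5,interpolation=cv2.INTER_CUBIC)
b=cv2.resize(t[120:360,100:520],None,fx=.6,fy=.6)
c=np.zeros((600,800,3),np.uint8);c[:500,:600]=a
d=cv2.resize(t[150:330,340:480],None,fx=1.4,fy=1.4);c[:252,600:796]=d
d=cv2.resize(s[200:320,200:300],None,fx=2,fy=2);c[260:500,600:800]=d
for k in range(0,120,10):
    cv2.putText(c,str(250+k),(k*5,10),0,.35,(255,0,0))
    if k<100: cv2.putText(c,str(190+k),(0,k*5+4),0,.35,(255,0,0))
cv2.imwrite('pics/c10.png',c[:,:,::-1])
```

```text
(no output)
```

View pics/c10.png

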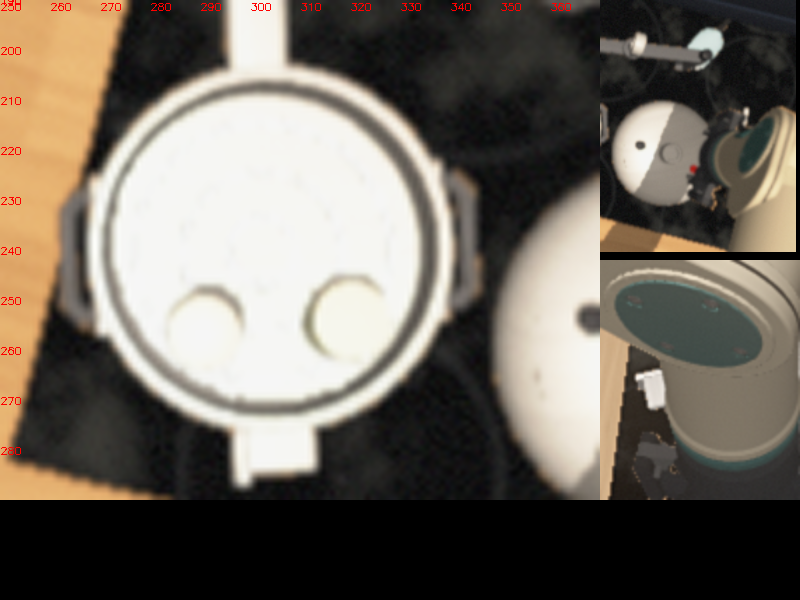

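Run:
```python
from h import *
np.set_printoptions(precision=1,suppress=True)
im=cv2.imread('pics/top10.png')
for u,v in((291,255.5),(319.8,253.4),(300,235)): print(im[int(v)-2:int(v)+3,int(u)-2:int(u)+3].mean((0,1)))
for u,v in((291,255.5),(319.8,253.4)): print(onz('top',u,v,113))
h=onz('top',300.5+0,238.5,92.5);print('rim centre',h)
a=cv2.resize(im[225:275,270:340],None,fx=11,fy=11,interpolation=cv2.INTER_CUBIC).astype(float)
a=np.clip((a-200)*255/55,0,255).astype(np.uint8)
for k in range(0,70,10):
    cv2.putText(a,str(270+k),(k*11,12),0,.4,(0,0,255)); cv2.putText(a,str(225+k),(0,k*11+4),0,.4,(0,0,255))
cv2.imwrite('pics/c11.png',a)
```

```text
[244.4 246.  246. ]
[236.  245.8 246. ]
[243.2 245.8 245.8]
[ 453.7 -213.5  113. ]
[ 458.1 -283.6  113. ]
rim centre [ 495.3 -238.1   92.5]
```

View pics/c11.png

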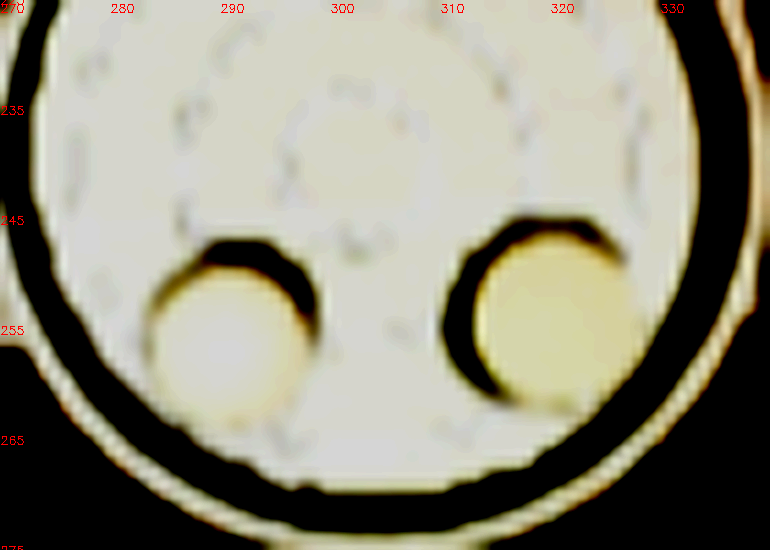

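Run:
```python
from h import *
np.set_printoptions(precision=1,suppress=True)
s=read_state();print(s['eef_pos'],s['tool_rot'])
print('c',onz('top',290.6,256.4,111.5),'d',onz('top',320.5,254.3,115.5))
for u,v in((135,215),(150,205),(245,150),(200,260)): print((u,v),onz('top',u,v,0))
```

```text
[ 443.8 -466.8  257.9] [3.1 0.  1.2]
c [ 451.5 -212.5  111.5] d [ 456.  -285.   115.5]
(135, 215) [565.1 202.7   0. ]
(150, 205) [591.8 162.4   0. ]
(245, 150) [739.2 -94.8   0. ]
(200, 260) [442.7  27.    0. ]
```

>>> apply_moves:
  increments:
    - {"tx": 0.003,"ty": 0.03,"tz": 0,"rx": 0,"ry": 0,"rz": -0.5,"claw": 0.056}
    - {"tx": 0.006,"ty": 0.07,"tz": 0,"rx": 0,"ry": 0,"rz": -2,"claw": 0.056}
    - {"tx": 0.01,"ty": 0.11,"tz": 0,"rx": 0,"ry": 0,"rz": -3.5,"claw": 0.056}
    - {"tx": 0.013,"ty": 0.15,"tz": 0,"rx": 0,"ry": 0,"rz": -4.6,"claw": 0.056}
    - {"tx": 0.015,"ty": 0.18,"tz": -0.02,"rx": 0,"ry": 0,"rz": -4.6,"claw": 0.056}
    - {"tx": 0.015,"ty": 0.18,"tz": -0.06,"rx": 0,"ry": 0,"rz": -4.6,"claw": 0.056}
    - {"tx": 0.015,"ty": 0.18,"tz": -0.1,"rx": 0,"ry": 0,"rz": -4.6,"claw": 0.056}
    - {"tx": 0.015,"ty": 0.18,"tz": -0.115,"rx": 0,"ry": 0,"rz": -4.6,"claw": 0.056}
    - {"tx": 0.015,"ty": 0.18,"tz": -0.115,"rx": 0,"ry": 0,"rz": -4.6,"claw": 0.056}
    - {"tx": 0.015,"ty": 0.18,"tz": -0.115,"rx": 0,"ry": 0,"rz": -4.6,"claw": 0.056}

```text
clock: 22.7
eef_pos: [455.9, -284.8, 136.4]
tool_rot: [3.142, -0.0, 0.784]
force: [0.1, 0.6, 0.5]
width: 55.7
```

>>> apply_moves:
  increments:
    - {"tx": 0,"ty": 0,"tz": -0.02,"rx": 0,"ry": 0,"rz": 0,"claw": 0.056}
    - {"tx": 0,"ty": 0,"tz": -0.04,"rx": 0,"ry": 0,"rz": 0,"claw": 0.056}
    - {"tx": 0,"ty": 0,"tz": -0.058,"rx": 0,"ry": 0,"rz": 0,"claw": 0.056}
    - {"tx": 0,"ty": 0,"tz": -0.066,"rx": 0,"ry": 0,"rz": 0,"claw": 0.056}
    - {"tx": 0,"ty": 0,"tz": -0.066,"rx": 0,"ry": 0,"rz": 0,"claw": 0.056}
    - {"tx": 0,"ty": 0,"tz": -0.066,"rx": 0,"ry": 0,"rz": 0,"claw": 0.02}
    - {"tx": 0,"ty": 0,"tz": -0.066,"rx": 0,"ry": 0,"rz": 0,"claw": 0.02}
    - {"tx": 0,"ty": 0,"tz": -0.066,"rx": 0,"ry": 0,"rz": 0,"claw": 0.02}
    - {"tx": 0,"ty": 0,"tz": -0.066,"rx": 0,"ry": 0,"rz": 0,"claw": 0.02}
    - {"tx": 0,"ty": 0,"tz": -0.066,"rx": 0,"ry": 0,"rz": 0,"claw": 0.02}

```text
clock: 23.7
eef_pos: [456.1, -285.0, 71.7]
tool_rot: [3.14, -0.0, 0.783]
force: [-1.6, 1.4, 5.5]
width: 36.5
```

>>> apply_moves:
  increments:
    - {"tx": 0,"ty": 0,"tz": 0.02,"rx": 0,"ry": 0,"rz": 0,"claw": 0.02}
    - {"tx": 0,"ty": 0,"tz": 0.045,"rx": 0,"ry": 0,"rz": 0,"claw": 0.02}
    - {"tx": 0,"ty": 0,"tz": 0.08,"rx": 0,"ry": 0,"rz": 0,"claw": 0.02}
    - {"tx": 0,"ty": 0,"tz": 0.11,"rx": 0,"ry": 0,"rz": 0,"claw": 0.02}
    - {"tx": 0.001,"ty": 0.02,"tz": 0.12,"rx": 0,"ry": 0,"rz": 0,"claw": 0.02}
    - {"tx": 0.005,"ty": 0.05,"tz": 0.12,"rx": 0,"ry": 0,"rz": 0,"claw": 0.02}
    - {"tx": 0.009,"ty": 0.09,"tz": 0.12,"rx": 0,"ry": 0,"rz": 0,"claw": 0.02}
    - {"tx": 0.013,"ty": 0.13,"tz": 0.12,"rx": 0,"ry": 0,"rz": 0,"claw": 0.02}
    - {"tx": 0.018,"ty": 0.17,"tz": 0.12,"rx": 0,"ry": 0,"rz": 0,"claw": 0.02}
    - {"tx": 0.022,"ty": 0.21,"tz": 0.12,"rx": 0,"ry": 0,"rz": 0,"claw": 0.02}
    - {"tx": 0.024,"ty": 0.235,"tz": 0.11,"rx": 0,"ry": 0,"rz": 0,"claw": 0.02}
    - {"tx": 0.024,"ty": 0.245,"tz": 0.09,"rx": 0,"ry": 0,"rz": 0,"claw": 0.02}

```text
clock: 24.9
eef_pos: [480.6, -35.1, 161.2]
tool_rot: [3.14, -0.004, 0.789]
force: [1.2, -0.3, -1.6]
width: 36.1
```

>>> apply_moves:
  increments:
    - {"tx": 0,"ty": 0,"tz": -0.03,"rx": 0,"ry": 0,"rz": 0,"claw": 0.02}
    - {"tx": 0,"ty": 0,"tz": -0.06,"rx": 0,"ry": 0,"rz": 0,"claw": 0.02}
    - {"tx": 0,"ty": 0,"tz": -0.08,"rx": 0,"ry": 0,"rz": 0,"claw": 0.02}
    - {"tx": 0,"ty": 0,"tz": -0.08,"rx": 0,"ry": 0,"rz": 0,"claw": 0.02}
    - {"tx": 0,"ty": 0,"tz": -0.08,"rx": 0,"ry": 0,"rz": 0,"claw": 0.02}

```text
clock: 25.4
eef_pos: [479.2, -39.0, 80.4]
tool_rot: [-3.141, 0.0, 0.784]
force: [0.2, 0.3, -1.3]
width: 36.1
```

Run:
```python
from h import *
s=read_state();print(s['eef_pos'],s['tool_rot'],s['force'],s['torque'],s['width'])
s=snap('side','side12.png'); t=snap('top','top12.png')
c=np.zeros((500,800,3),np.uint8)
c[:500,:400]=cv2.resize(s[60:260,170:330],None,fx=2.5,fy=2.5,interpolation=cv2.INTER_CUBIC)
c[:400,400:]=cv2.resize(t[180:300,220:340],None,fx=3.334,fy=3.334,interpolation=cv2.INTER_CUBIC)[:400,:400]
cv2.imwrite('pics/c12.png',c[:,:,::-1])
```

```text
[479.24817163 -38.99470789  80.4371485 ] [-3.14083115e+00  1.09801510e-04  7.84276446e-01] [ 0.1871508   0.34116908 -1.29601015] [-0.03310932 -0.03515162  0.02135161] 36.093802342751786
```

View pics/c12.png

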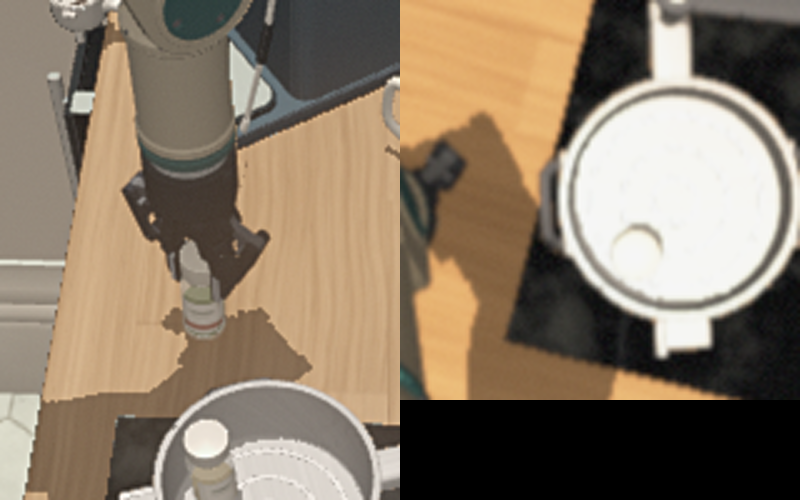

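>>> apply_moves:
  increments:
    - {"tx": 0,"ty": 0,"tz": -0.012,"rx": 0,"ry": 0,"rz": 0,"claw": 0.02}
    - {"tx": 0,"ty": 0,"tz": -0.018,"rx": 0,"ry": 0,"rz": 0,"claw": 0.02}
    - {"tx": 0,"ty": 0,"tz": -0.0195,"rx": 0,"ry": 0,"rz": 0,"claw": 0.02}
    - {"tx": 0,"ty": 0,"tz": -0.0205,"rx": 0,"ry": 0,"rz": 0,"claw": 0.02}
    - {"tx": 0,"ty": 0,"tz": -0.0205,"rx": 0,"ry": 0,"rz": 0,"claw": 0.02}

```text
clock: 26.0
eef_pos: [479.6, -39.9, 59.6]
tool_rot: [-3.141, 0.0, 0.783]
force: [0.5, 0.8, -0.8]
width: 36.4
```

>>> apply_moves:
  increments:
    - {"tx": 0,"ty": 0,"tz": -0.001,"rx": 0,"ry": 0,"rz": 0,"claw": 0.02}
    - {"tx": 0,"ty": 0,"tz": -0.0015,"rx": 0,"ry": 0,"rz": 0,"claw": 0.02}
    - {"tx": 0,"ty": 0,"tz": -0.0015,"rx": 0,"ry": 0,"rz": 0,"claw": 0.02}

```text
clock: 26.3
eef_pos: [479.8, -39.8, 59.2]
tool_rot: [3.141, -0.0, 0.783]
force: [-2.6, 0.9, 9.2]
width: 36.1
```

>>> apply_moves:
  increments:
    - {"tx": 0,"ty": 0,"tz": 0.0005,"rx": 0,"ry": 0,"rz": 0,"claw": 0.045}
    - {"tx": 0,"ty": 0,"tz": 0.0005,"rx": 0,"ry": 0,"rz": 0,"claw": 0.056}
    - {"tx": 0,"ty": 0,"tz": 0.0005,"rx": 0,"ry": 0,"rz": 0,"claw": 0.056}
    - {"tx": 0,"ty": 0,"tz": 0.0005,"rx": 0,"ry": 0,"rz": 0,"claw": 0.056}
    - {"tx": 0,"ty": 0,"tz": 0.02,"rx": 0,"ry": 0,"rz": 0,"claw": 0.056}
    - {"tx": 0,"ty": 0,"tz": 0.06,"rx": 0,"ry": 0,"rz": 0,"claw": 0.056}
    - {"tx": 0,"ty": 0,"tz": 0.1,"rx": 0,"ry": 0,"rz": 0,"claw": 0.056}
    - {"tx": -0.005,"ty": -0.02,"tz": 0.14,"rx": 0,"ry": 0,"rz": 1.7,"claw": 0.056}
    - {"tx": -0.01,"ty": -0.06,"tz": 0.14,"rx": 0,"ry": 0,"rz": 3.4,"claw": 0.056}
    - {"tx": -0.015,"ty": -0.1,"tz": 0.14,"rx": 0,"ry": 0,"rz": 5.1,"claw": 0.056}
    - {"tx": -0.02,"ty": -0.14,"tz": 0.14,"rx": 0,"ry": 0,"rz": 6.8,"claw": 0.056}
    - {"tx": -0.028,"ty": -0.173,"tz": 0.14,"rx": 0,"ry": 0,"rz": 8.5,"claw": 0.056}

```text
clock: 27.5
eef_pos: [451.2, -215.4, 198.3]
tool_rot: [3.141, 0.001, 1.53]
force: [-0.4, -1.6, -0.7]
width: 56.0
```

>>> apply_moves:
  increments:
    - {"tx": 0,"ty": 0,"tz": 0,"rx": 0,"ry": 0,"rz": 1.7,"claw": 0.056}
    - {"tx": 0,"ty": 0,"tz": 0,"rx": 0,"ry": 0,"rz": 3.4,"claw": 0.056}
    - {"tx": 0,"ty": 0,"tz": 0,"rx": 0,"ry": 0,"rz": 5.1,"claw": 0.056}
    - {"tx": 0,"ty": 0,"tz": 0,"rx": 0,"ry": 0,"rz": 6.8,"claw": 0.056}
    - {"tx": 0,"ty": 0,"tz": -0.02,"rx": 0,"ry": 0,"rz": 8.5,"claw": 0.056}
    - {"tx": 0,"ty": 0,"tz": -0.05,"rx": 0,"ry": 0,"rz": 10.2,"claw": 0.056}
    - {"tx": 0,"ty": 0,"tz": -0.065,"rx": 0,"ry": 0,"rz": 10.7,"claw": 0.056}
    - {"tx": 0,"ty": 0,"tz": -0.065,"rx": 0,"ry": 0,"rz": 10.7,"claw": 0.056}
    - {"tx": 0,"ty": 0,"tz": -0.065,"rx": 0,"ry": 0,"rz": 10.7,"claw": 0.056}

```text
clock: 28.4
eef_pos: [451.7, -212.7, 133.4]
tool_rot: [3.141, -0.0, 2.458]
force: [0.6, 0.1, 0.2]
width: 56.4
```

Run:
```python
from h import *
np.set_printoptions(precision=1,suppress=True)
s=read_state();print(s['eef_pos'],s['tool_rot'],s['force'],s['width'],s['qpos'])
snap('side','side13.png'); t=snap('top','top13.png')
for n in('top','side'): print(n,'jar d cap top',proj(n,[479.7,-39.9,103]),'foot',proj(n,[479.7,-39.9,0]))
im=cv2.imread('pics/top13.png'); g=(im.min(2)>190).astype(np.uint8); g[:,255:]=0; g[:210]=0;g[280:]=0;g[:,:190]=0
for c in cv2.findContours(g,0,2)[0]:
    if cv2.contourArea(c)>40:
        (u,v),r=cv2.minEnclosingCircle(c);print('blob',u,v,r,cv2.contourArea(c),onz('top',u,v,103))
```

```text
[ 451.7 -212.7  133.4] [ 3.1 -0.   2.5] [0.6 0.1 0.2] 56.400057943453476 [ 0.9  0.7 -0.8  2.   0.7  0.8  0.5]
top jar d cap top [220.2 245.5] foot [225.  245.9]
side jar d cap top [249.5 167.7] foot [252.2 194.7]
blob 219.8333282470703 245.27777099609375 7.505242824554443 154.5 [480.3 -39.  103. ]
```

>>> apply_moves:
  increments:
    - {"tx": 0,"ty": 0,"tz": -0.02,"rx": 0,"ry": 0,"rz": 0,"claw": 0.056}
    - {"tx": 0,"ty": 0,"tz": -0.04,"rx": 0,"ry": 0,"rz": 0,"claw": 0.056}
    - {"tx": 0,"ty": 0,"tz": -0.058,"rx": 0,"ry": 0,"rz": 0,"claw": 0.056}
    - {"tx": 0,"ty": 0,"tz": -0.066,"rx": 0,"ry": 0,"rz": 0,"claw": 0.056}
    - {"tx": 0,"ty": 0,"tz": -0.066,"rx": 0,"ry": 0,"rz": 0,"claw": 0.056}
    - {"tx": 0,"ty": 0,"tz": -0.066,"rx": 0,"ry": 0,"rz": 0,"claw": 0.02}
    - {"tx": 0,"ty": 0,"tz": -0.066,"rx": 0,"ry": 0,"rz": 0,"claw": 0.02}
    - {"tx": 0,"ty": 0,"tz": -0.066,"rx": 0,"ry": 0,"rz": 0,"claw": 0.02}
    - {"tx": 0,"ty": 0,"tz": -0.066,"rx": 0,"ry": 0,"rz": 0,"claw": 0.02}
    - {"tx": 0,"ty": 0,"tz": -0.066,"rx": 0,"ry": 0,"rz": 0,"claw": 0.02}

```text
clock: 29.5
eef_pos: [452.8, -212.7, 68.5]
tool_rot: [3.14, 0.002, 2.459]
force: [-0.3, 2.2, 6.7]
width: 35.4
```

>>> apply_moves:
  increments:
    - {"tx": 0,"ty": 0,"tz": 0.02,"rx": 0,"ry": 0,"rz": 0,"claw": 0.02}
    - {"tx": 0,"ty": 0,"tz": 0.045,"rx": 0,"ry": 0,"rz": 0,"claw": 0.02}
    - {"tx": 0,"ty": 0,"tz": 0.08,"rx": 0,"ry": 0,"rz": 0,"claw": 0.02}
    - {"tx": 0,"ty": 0,"tz": 0.12,"rx": 0,"ry": 0,"rz": 0,"claw": 0.02}
    - {"tx": 0.001,"ty": 0.02,"tz": 0.14,"rx": 0,"ry": 0,"rz": 0,"claw": 0.02}
    - {"tx": 0.005,"ty": 0.05,"tz": 0.14,"rx": 0,"ry": 0,"rz": 0,"claw": 0.02}
    - {"tx": 0.009,"ty": 0.09,"tz": 0.14,"rx": 0,"ry": 0,"rz": 0,"claw": 0.02}
    - {"tx": 0.013,"ty": 0.13,"tz": 0.14,"rx": 0,"ry": 0,"rz": 0,"claw": 0.02}
    - {"tx": 0.018,"ty": 0.17,"tz": 0.14,"rx": 0,"ry": 0,"rz": 0,"claw": 0.02}
    - {"tx": 0.022,"ty": 0.21,"tz": 0.14,"rx": 0,"ry": 0,"rz": 0,"claw": 0.02}
    - {"tx": 0.027,"ty": 0.24,"tz": 0.14,"rx": 0,"ry": 0,"rz": 0,"claw": 0.02}
    - {"tx": 0.027,"ty": 0.253,"tz": 0.13,"rx": 0,"ry": 0,"rz": 0,"claw": 0.02}

```text
clock: 30.7
eef_pos: [479.9, 44.1, 198.8]
tool_rot: [3.137, 0.002, 2.463]
force: [-0.3, -0.5, -1.5]
width: 35.5
```

>>> apply_moves:
  increments:
    - {"tx": 0,"ty": 0,"tz": -0.03,"rx": 0,"ry": 0,"rz": 0,"claw": 0.02}
    - {"tx": 0,"ty": 0,"tz": -0.07,"rx": 0,"ry": 0,"rz": 0,"claw": 0.02}
    - {"tx": 0,"ty": 0,"tz": -0.105,"rx": 0,"ry": 0,"rz": 0,"claw": 0.02}
    - {"tx": 0,"ty": 0,"tz": -0.125,"rx": 0,"ry": 0,"rz": 0,"claw": 0.02}
    - {"tx": 0,"ty": 0,"tz": -0.135,"rx": 0,"ry": 0,"rz": 0,"claw": 0.02}
    - {"tx": 0,"ty": 0,"tz": -0.138,"rx": 0,"ry": 0,"rz": 0,"claw": 0.02}
    - {"tx": 0,"ty": 0,"tz": -0.138,"rx": 0,"ry": 0,"rz": 0,"claw": 0.02}

```text
clock: 31.4
eef_pos: [479.0, 40.3, 59.7]
tool_rot: [3.141, 0.001, 2.459]
force: [-0.4, -0.5, -0.8]
width: 35.3
```

>>> apply_moves:
  increments:
    - {"tx": 0,"ty": 0,"tz": -0.002,"rx": 0,"ry": 0,"rz": 0,"claw": 0.02}
    - {"tx": 0,"ty": 0,"tz": -0.0035,"rx": 0,"ry": 0,"rz": 0,"claw": 0.02}
    - {"tx": 0,"ty": 0,"tz": -0.0043,"rx": 0,"ry": 0,"rz": 0,"claw": 0.02}
    - {"tx": 0,"ty": 0,"tz": -0.0043,"rx": 0,"ry": 0,"rz": 0,"claw": 0.02}

```text
clock: 31.8
eef_pos: [479.3, 40.1, 56.0]
tool_rot: [3.141, 0.002, 2.459]
force: [-1.1, -0.9, 6.9]
width: 34.8
```

>>> apply_moves:
  increments:
    - {"tx": 0,"ty": 0,"tz": 0.0005,"rx": 0,"ry": 0,"rz": 0,"claw": 0.045}
    - {"tx": 0,"ty": 0,"tz": 0.0005,"rx": 0,"ry": 0,"rz": 0,"claw": 0.056}
    - {"tx": 0,"ty": 0,"tz": 0.0005,"rx": 0,"ry": 0,"rz": 0,"claw": 0.056}
    - {"tx": 0,"ty": 0,"tz": 0.0005,"rx": 0,"ry": 0,"rz": 0,"claw": 0.056}
    - {"tx": 0,"ty": 0,"tz": 0.02,"rx": 0,"ry": 0,"rz": 0,"claw": 0.056}
    - {"tx": 0,"ty": 0,"tz": 0.06,"rx": 0,"ry": 0,"rz": 0,"claw": 0.056}
    - {"tx": 0,"ty": 0,"tz": 0.1,"rx": 0,"ry": 0,"rz": 0,"claw": 0.056}
    - {"tx": 0,"ty": 0,"tz": 0.15,"rx": 0,"ry": 0,"rz": 0,"claw": 0.056}
    - {"tx": -0.01,"ty": -0.02,"tz": 0.19,"rx": 0,"ry": 0,"rz": 0,"claw": 0.056}
    - {"tx": -0.02,"ty": -0.06,"tz": 0.22,"rx": 0,"ry": 0,"rz": -1,"claw": 0.056}
    - {"tx": -0.03,"ty": -0.1,"tz": 0.25,"rx": 0,"ry": 0,"rz": -2,"claw": 0.056}
    - {"tx": -0.03,"ty": -0.14,"tz": 0.25,"rx": 0,"ry": 0,"rz": -3,"claw": 0.056}

```text
clock: 33.0
eef_pos: [449.4, -100.6, 308.3]
tool_rot: [3.138, 0.005, 2.195]
force: [0.6, 0.5, 0.0]
width: 56.2
```

>>> apply_moves:
  increments:
    - {"tx": 0,"ty": -0.045,"tz": 0,"rx": 0,"ry": 0,"rz": -1,"claw": 0.056}
    - {"tx": 0,"ty": -0.09,"tz": 0,"rx": 0,"ry": 0,"rz": -2,"claw": 0.056}
    - {"tx": 0,"ty": -0.135,"tz": 0,"rx": 0,"ry": 0,"rz": -3,"claw": 0.056}
    - {"tx": 0,"ty": -0.18,"tz": 0,"rx": 0,"ry": 0,"rz": -4,"claw": 0.056}
    - {"tx": 0,"ty": -0.2,"tz": 0,"rx": 0,"ry": 0,"rz": -5,"claw": 0.056}
    - {"tx": 0,"ty": -0.2,"tz": 0,"rx": 0,"ry": 0,"rz": -5,"claw": 0.056}

```text
clock: 33.6
eef_pos: [447.4, -303.8, 304.1]
tool_rot: [-3.14, 0.0, 1.753]
force: [-0.3, 1.1, -0.1]
width: 55.8
```

Run:
```python
from h import *
np.set_printoptions(precision=1,suppress=True)
s=read_state();print(s['eef_pos'],s['tool_rot'],s['force'])
t=snap('top','top14.png');s=snap('side','side14.png')
im=t; g=(im.min(2)>190).astype(np.uint8); g[:,255:]=0; g[:210]=0;g[280:]=0;g[:,:160]=0
for c in cv2.findContours(g,0,2)[0]:
    if cv2.contourArea(c)>40:
        (u,v),r=cv2.minEnclosingCircle(c);print('blob',u,v,r,cv2.contourArea(c),onz('top',u,v,101))
c=np.zeros((600,800,3),np.uint8)
c[:600,:320]=cv2.resize(s[60:260,200:307],(320,600),interpolation=cv2.INTER_CUBIC)
c[:343,320:]=cv2.resize(t[150:330,220:472],(480,343),interpolation=cv2.INTER_CUBIC)
c[345:585,320:560]=cv2.resize(t[215:275,180:240],(240,240),interpolation=cv2.INTER_CUBIC)
c[345:585,560:]=cv2.resize(t[190:310,400:520],(240,240))
cv2.imwrite('pics/c14.png',c[:,:,::-1])
```

```text
[ 447.4 -303.8  304.1] [-3.1  0.   1.8] [-0.3  1.1 -0.1]
blob 187.5957489013672 246.1702117919922 7.306525707244873 144.5 [478.9  40.9 101. ]
blob 219.8333282470703 245.27777099609375 7.505242824554443 153.5 [480.3 -38.7 101. ]
```

View pics/c14.png

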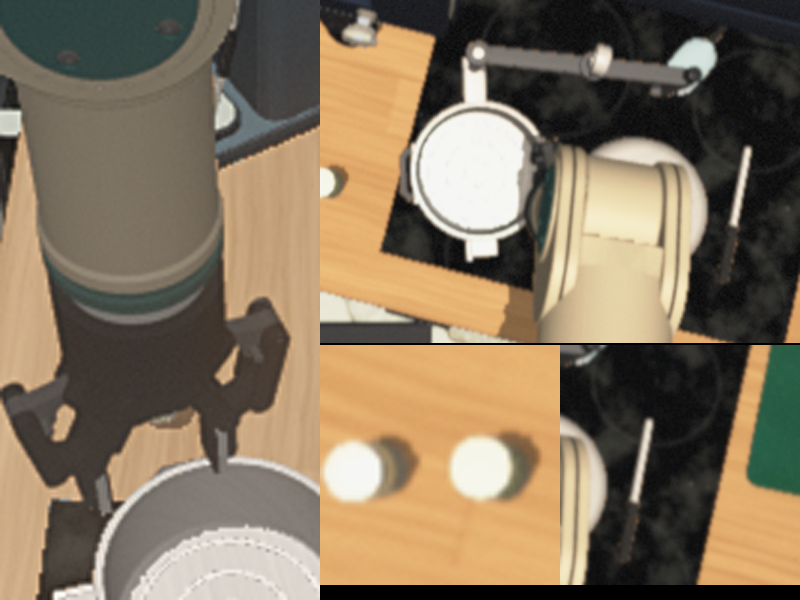

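>>> apply_moves:
  increments:
    - {"tx": 0,"ty": 0.045,"tz": 0,"rx": 0,"ry": 0,"rz": 0,"claw": 0.056}
    - {"tx": 0,"ty": 0.09,"tz": 0,"rx": 0,"ry": 0,"rz": 0,"claw": 0.056}
    - {"tx": 0,"ty": 0.135,"tz": 0,"rx": 0,"ry": 0,"rz": 0,"claw": 0.056}
    - {"tx": 0,"ty": 0.18,"tz": 0,"rx": 0,"ry": 0,"rz": 0,"claw": 0.056}
    - {"tx": 0,"ty": 0.18,"tz": 0,"rx": 0,"ry": 0,"rz": 0,"claw": 0.056}
    - {"tx": 0,"ty": 0.18,"tz": 0,"rx": 0,"ry": 0,"rz": 0,"claw": 0.056}

```text
clock: 34.3
eef_pos: [448.4, -117.4, 305.4]
tool_rot: [3.141, 0.001, 1.767]
force: [-0.4, -0.2, 0.7]
width: 56.0
```

Run:
```python
from h import *
np.set_printoptions(precision=1,suppress=True)
t=snap('top','top15.png');s=snap('side','side15.png')
g=(t.max(2)>90).astype(np.uint8); g[:,:346]=0; g[:205]=0; g[320:]=0; g[:,440:]=0
for c in cv2.findContours(cv2.morphologyEx(g,2,np.ones((5,5))),0,2)[0]:
    if cv2.contourArea(c)>300:
        (u,v),r=cv2.minEnclosingCircle(c);p=onz('top',u,v,20);print('lid',u,v,r,cv2.contourArea(c),p,'dist',np.hypot(p[0]-494,p[1]+246.7))
c=np.zeros((600,800,3),np.uint8)
c[:300,:]=cv2.resize(t[150:330,160:520],(800,400),interpolation=cv2.INTER_CUBIC)[:300]
c[300:,:400]=cv2.resize(s[180:400,180:473],(400,300),interpolation=cv2.INTER_CUBIC)
cv2.imwrite('pics/c15.png',c[:,:,::-1])
```

```text
lid 385.99456787109375 258.7161865234375 37.979854583740234 4332.0 [ 441.8 -464.6   20. ] dist 224.07700093511912
```

View pics/c15.png

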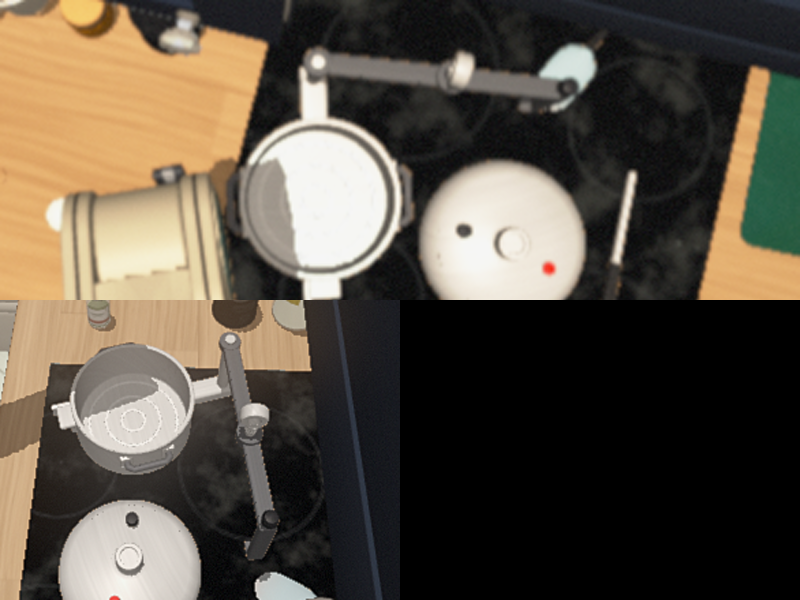

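The pot is empty, the lid lies flat 224 mm from it, the bridge is about 1.45 rad open, and the bar is flat on the hob. The arm is touching nothing, so I'm handing in.

```bash
python3 -c "
from cell import finish_job
print(finish_job())"
```

```text
the job is handed in; nothing more can be done
None
```

The job is done and handed in at about 34 s on the robot's clock; no verdict was reported.

- **Screw:** I slid the bar through the eye and turned it about 112° anticlockwise. After the play in the bore, that leaves the screw roughly 1.5 rad undone. I judged this from the ring's orientation in the pictures, since the joint can't be read directly.
- **Bar:** I pulled it out and laid it flat on the hob, to the right of the lid.
- **Bridge:** I swung it about 1.45 rad to the right, clear of the pot.
- **Lid:** I lifted it by the boss and laid it flat, boss up, 224 mm from the pot's centre.
- **Jars:** Two were present, with a cream and a grey cap. Both now stand on the wood, about 9 cm and 17 cm past the hob's edge.

**Last checks:**
- The pot was empty, and the lid, bridge and bar were where I left them.
- Both jar caps showed up within 1–2 mm of where I had set the jars down.
- I did not measure jar tilt. In the last view the arm hid one jar; both looked upright in the view just before.
- I never moved near the coffee tin or honey jar, and both were still in place in the last view. I did not measure them again.
- Nothing failed or disagreed, and contact forces stayed under about 10 N.

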